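# Set out the sun-shade fins on a facade model

## Robot

A 7-joint arm with a two-finger parallel gripper is mounted at the origin on the work surface. World frame = base frame: x ahead of the robot, y to its left, z up, the work surface at z = 0. Lengths are in m, angles in rad, forces in N, time in s.
With the tool pointing down it reaches from about 0.425 to 0.825 m from the base axis. Payload 3.6 kg.
Tool frame: the origin (TCP) lies on the centre line of the jaws, within the pads' length; the fingertips stand 11 mm ahead of it and the grasp point (between the pads) lies 8 mm behind it (ctrl.tip_reach is the distance from the TCP to the fingertips, in m); z points along the fingers, y is the line along which they close (so a half turn about z gives the same grasp; the last joint's range is limited). The gripper opens to 93 mm and grips with 3 to 60 N. Pads are 15 mm wide; open, the fingers measure 128 mm over their backs; the gripper's body (75 mm by 188 mm) begins 65 mm behind the grasp point.
Start: joints at [1.147, 0.615, -0.013, 1.423, 0.008, 1.103, -0.04], TCP at [0.252, -0.599, 0.193] pointing down, gripper open.
Joint ranges: [-3.12, 3.12], [-0.3, 2.06], [-1.34, 1.32], [0.26, 2.42], [-1.36, 4.5], [0.01, 1.98], [-2.84, 2.84]. Speed limits (rad/s): [2.79, 2.79, 3.14, 3.14, 3.14, 3.14, 3.14].

## Interface

Orientations are given as a unit quaternion [x, y, z, w].
In Python, from workcell import status, imaging, ctrl gives the robot as it stands.
- The arm moves only by the tool move_arm, never from a script. Its argument "moves" is a list of rows, each an object with "offset": the shift along the tool's x, y, z in units of 50 mm (1.0 is 50 mm), a list of three; "angular": the turn, a rotation vector about the tool's x, y, z in units of 5 degrees (1.0 is 5 degrees), a list of three; "claw": the finger opening in mm, from 0 to 93. A call has 1 to 12 rows; each row is the pose to reach, as a shift and turn from the pose commanded when the call began, along the tool's axes at that moment; what a row does not reach only later rows make up. A row lasts 1/8 s, in which the tool goes at most 62.5 mm and 10.7 degrees, less where a joint would pass 70% of its speed; a pose out of reach is approached as far as the arm can. A call with a gripper value outside its range is refused whole. The fingers move at their own pace and stop on an object; "force" is the grip in N (left out, the last holds). Time passes only in rows, so rows that repeat a pose let the fingers close. It gives the time, the measured TCP pose, the force, the opening and the grip force at its end, in the units of the state.
- status.state(): the state, without advancing time (a new reading comes with each control period).
- imaging.snapshot(name): name is "side" or "top" or "wrist"; returns the picture (480x640x3 uint8, blue, green, red); there is no depth.
- imaging.calibration(name): a dict with "fov_y" (degrees; the focal length in pixels is half the picture's height over the tangent of half this angle, whatever the lens; pixels are square), "cx", "cy" (the principal point, pixels), "k1" (the pictures are not rectified: a ray, as slopes to the right and down, at radius r is drawn at 1 + k1 r^2 times it, then the intrinsics apply), "R" (3x3) and "t" (3): a world point X has camera coordinates R X + t; the wrist camera has in their place "hand_eye" (4x4, takes a point from camera to tool coordinates, whose origin is the TCP and whose axes are the flange's). Camera axes: x right, y down, z forward; pixel columns grow to the right and rows downward; lengths in m; the calibration is good to about 2 mm. A picture is of the moment at which its call begins: read the wrist's pose just before it. calibration takes no time and is no camera call.
- ctrl.finish_job(): hands the job in; it is judged then, once.
The state is a dict: "t": time; "joints": joint angles; "joint_vel": joint speeds; "effort": joint torques, N m; "tcp_pos": TCP position; "tool_rot": TCP orientation; "contact_force": force on the tool from outside, world axes, zero at the start; "moment": the same for the moment, N m; "opening": finger opening in m; "grasp_force": force on a finger pad.
Only numpy, scipy, OpenCV 4.12 (cv2) and the standard library are available. Lean on these libraries where they do the work, as an engineer would, in place of code of your own. Each camera call takes 0.05 s, during which the arm holds its last target. There are 200 camera calls.

## Task

Set out every fin on the board in order of height, the shortest nearest the wooden datum block, each with its foot pushed under the overhanging strip squarely against the stop. For each fin in turn, stand the spacer block against the datum block or the fin before and set the fin against it, so that the first gap and all the gaps between feet are one spacer thickness; then put the spacer back in its tray, leaving the other things on the desk where they are.

Things in the scene. Friction and masses are not known exactly. Their poses are not given: they have to be found in the camera images.
- jig: Setting-out board, fixed: plywood base 6 mm thick (top at z = 6 mm), x -72 to 62, y -183 to 187 mm, open towards the robot and at its +y end. Origin: on the table, below the home line of the fins: a fin squarely against the stop has its origin at x = 0. z up, x away from the robot, y along the row. Fins follow every 64 mm towards +y; the first one's origin belongs at y = -116 mm.
- datum (a point): Fixed wooden datum block at the board's -y end, 88 mm long, 12 mm high above the plywood. This point: middle of its face towards the row (+y), at the plywood's surface; board frame x = -17, y = -160 mm. Same axes as the board.
- strip (a point): Fixed aluminium strip along the board's far (+x) side, full length: upright stop face with a lip that overhangs it 15 mm towards the robot, underside 18 mm and top 24 mm above the table, so a foot goes under with 4 mm to spare. This point: on the stop face, at the plywood's surface; board frame x = 45, y = 0 mm.
- spacer: Spacer block, plain wood, 36 (x) x 24 (y) x 50 (z) mm, about 120 g, loose. Its 24 mm thickness is the gap wanted between foot plates. Origin: centre of its underside, z up. Begins upright in the tray.
- tray: Spacer's tray, fixed: shallow open grey plastic tray 120 (x) x 85 (y) x 14 mm high, walls and floor 4 to 5 mm thick, to the left or right of the board. Origin: centre of its underside. The clear plastic box of offcuts on the other side is not it.
- fin1: Shortest sun-shade fin, 45 mm tall overall: an aluminium foot plate 90 (x) x 40 (y) x 8 mm with an upright plywood blade 50 (x) x 12 (y) mm on its middle, from the foot up to that height; about 130 g, alike either way round. Origin: centre of the foot's underside; x along foot and blade, z up. Loose; at the start on the table between robot and board, or absent.
- fin2: Second shortest sun-shade fin, 55 mm tall overall: an aluminium foot plate 90 (x) x 40 (y) x 8 mm with an upright plywood blade 50 (x) x 12 (y) mm on its middle, from the foot up to that height; about 130 g, alike either way round. Origin: centre of the foot's underside; x along foot and blade, z up. Loose; at the start on the table between robot and board, or absent.
- fin3: Middle sun-shade fin, 65 mm tall overall: an aluminium foot plate 90 (x) x 40 (y) x 8 mm with an upright plywood blade 50 (x) x 12 (y) mm on its middle, from the foot up to that height; about 130 g, alike either way round. Origin: centre of the foot's underside; x along foot and blade, z up. Loose; at the start on the table between robot and board, or absent.
- fin4: Second tallest sun-shade fin, 75 mm tall overall: an aluminium foot plate 90 (x) x 40 (y) x 8 mm with an upright plywood blade 50 (x) x 12 (y) mm on its middle, from the foot up to that height; about 130 g, alike either way round. Origin: centre of the foot's underside; x along foot and blade, z up. Loose; at the start on the table between robot and board, or absent.
- fin5: Tallest sun-shade fin, 85 mm tall overall: an aluminium foot plate 90 (x) x 40 (y) x 8 mm with an upright plywood blade 50 (x) x 12 (y) mm on its middle, from the foot up to that height; about 130 g, alike either way round. Origin: centre of the foot's underside; x along foot and blade, z up. Loose; at the start on the table between robot and board, or absent.
- tape: Bystander: roll of paper tape, 60 mm across, 20 mm high, lying among the fins. Origin: centre of its underside.
- glue: Bystander: small white glue jar, 44 mm across, 60 mm high, standing among the fins. Origin: centre of its underside.
- eraser: Bystander: white eraser 45 x 20 x 12 mm, beyond the board. Origin: centre of its underside.
- knife: Bystander: black utility knife 140 mm long, beyond the board. Origin: on its underside.
There are look-alikes about, which are no part of the job. Leave any green or yellow look-alike of the fin4 alone.

How it is judged:
By the outcome, as a careful person would: the job done as asked, in the order asked, and still so for the second after the job is handed in, with the robot touching nothing.
Of fin1, fin2, fin3, fin4, fin5 only 3 to 4 are there at a start; the rules pass over those that are not, and their reading is None.
At some moment in a run one of fin1, fin2, fin3, fin4, fin5 may be knocked a few centimetres aside while the robot is not near it.
It also fails if it takes over 210 s, if anything falls off the work surface, if the arm or the gripper's body presses on something with over 40 N, if the wrist force passes 120 N, or if a joint passes its speed limit or range.

## Working session

There is one attempt and no reset: what is moved stays moved. The work goes in short steps, Python scripts to look and compute and a tool call to move; the robot and the scene stay as the last step left them, time stands still between calls to the robot, and variables do not carry over. Pictures are saved under pics/ and viewed, at most 14 in all, crops included, and the job is handed in when it is done.

Besides the shell and the picture viewer there is one more tool, called after ">>>" by a JSON object that holds its "name" and its "arguments". move_arm: Moves the arm, as the interface text tells. Its arguments: {"type":"object","properties":{"moves":{"type":"array"},"force":{"type":"number"}},"required":["moves"]}

```bash
mkdir -p pics; ls; python3 - <<'E'
from workcell import status, imaging, ctrl
import cv2,json
print(status.state())
for n in("top","side","wrist"):
    c=imaging.calibration(n);print(n,c)
    im=imaging.snapshot(n);cv2.imwrite(f"pics/{n}0.png",im)
E
```

```text
pics
{'t': 0.0, 'joints': array([ 1.1464911 ,  0.61590334, -0.01264399,  1.42488577,  0.00811205,
        1.10338425, -0.04043629]), 'joint_vel': array([-0.00196265, -0.00074723,  0.00014552,  0.00043371,  0.00093036,
        0.00041995, -0.00063165]), 'effort': array([-1.07144187e-04, -4.58935797e+01,  2.08848878e-01, -1.65747410e+01,
       -6.11614762e-02,  2.04183615e-02,  2.38185557e-04]), 'tcp_pos': array([ 0.25149668, -0.59845241,  0.19189583]), 'tool_rot': array([ 9.80277475e-01,  1.97622043e-01, -2.65071068e-04, -1.23715784e-03]), 'contact_force': array([0.90053945, 0.4210472 , 0.32661176]), 'moment': array([ 0.03250915, -0.02639373, -0.03394006]), 'grasp_force': 0.0, 'opening': 0.0932029659620814}
top {'fov_y': 45.4895636709106, 'cx': 319.5294010416616, 'cy': 239.55386606896488, 'k1': -0.18183244584519892, 'R': array([[-2.81499200e-02, -9.99603308e-01, -8.99223636e-04],
       [-9.96697120e-01,  2.81366074e-02, -7.61786256e-02],
       [ 7.61737073e-02, -1.24816861e-03, -9.97093781e-01]]), 't': array([0.01245807, 0.5434438 , 1.2352597 ])}
side {'fov_y': 51.53005049115798, 'cx': 313.8129961488556, 'cy': 242.74578140759183, 'k1': 0.04037992733922201, 'R': array([[-0.9460631 , -0.32396543, -0.00331832],
       [-0.24952291,  0.73512806, -0.63033726],
       [ 0.20664687, -0.59551082, -0.77631433]]), 't': array([0.51987426, 0.15125976, 0.93260282])}
wrist {'fov_y': 62.91103658733952, 'cx': 319.90039110437954, 'cy': 239.36727112238188, 'k1': -0.04879814490216962, 'hand_eye': array([[-1.00566172e-03, -9.59282897e-01, -2.82445238e-01,
         7.77193433e-02],
       [ 9.99999460e-01, -1.03829393e-03, -3.41431409e-05,
        -1.67527854e-04],
       [-2.60508245e-04, -2.82445120e-01,  9.59283423e-01,
        -1.91589933e-01],
       [ 0.00000000e+00,  0.00000000e+00,  0.00000000e+00,
         1.00000000e+00]])}
```

View pics/top0.png

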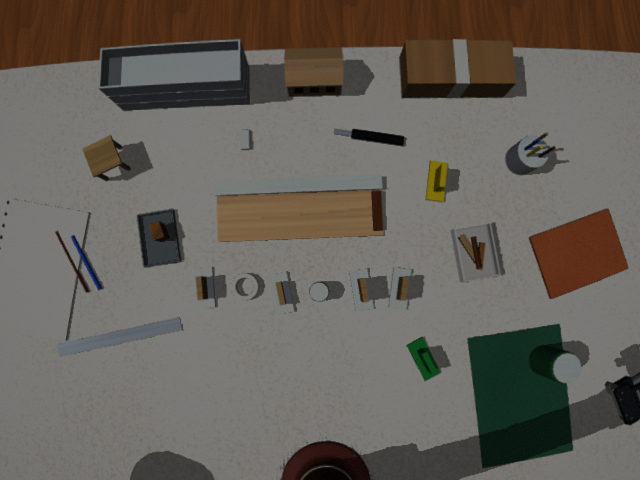

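View pics/side0.png

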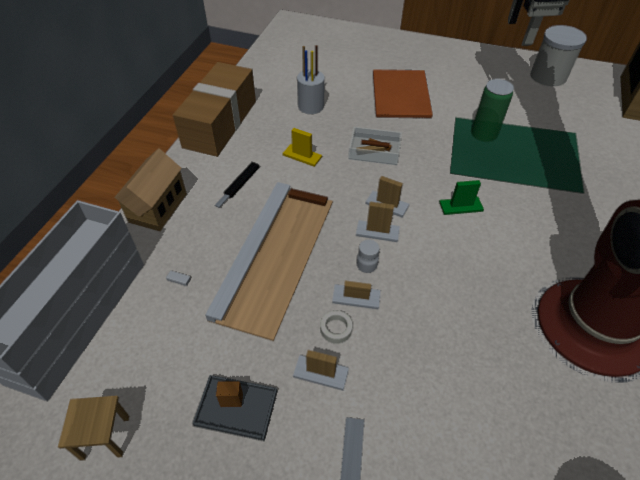

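The top view shows four fins at (206,288), (284,291), (363,288) and (403,287). The tape is at (247,287), the glue jar at (319,291), and the tray with the spacer at (159,235). The datum block is at (377,211). Look-alikes are the green one at (424,358) and the yellow one at (437,181), plus the box of offcuts at (477,252). I'll take a close crop.

```bash
cat > h.py <<'E'
import numpy as np,cv2
from scipy.spatial.transform import Rotation as Ro
from workcell import status,imaging,ctrl
def cam(n,st=None):
    c=imaging.calibration(n)
    if n=="wrist":
        st=st or status.state(); T=np.eye(4);T[:3,:3]=Ro.from_quat(st['tool_rot']).as_matrix();T[:3,3]=st['tcp_pos']
        M=np.linalg.inv(T@np.array(c['hand_eye']));R,t=M[:3,:3],M[:3,3]
    else: R,t=np.array(c['R']),np.array(c['t'])
    return dict(R=R,t=t,f=240/np.tan(np.radians(c['fov_y'])/2),cx=c['cx'],cy=c['cy'],k=c['k1'])
def ray(C,uv):
    d=(np.atleast_2d(uv).astype(float)-[C['cx'],C['cy']])/C['f'];u=d.copy()
    for _ in range(20): u=d/(1+C['k']*(u**2).sum(1,keepdims=True))
    D=np.c_[u,np.ones(len(u))]@C['R'];return -C['R'].T@C['t'],D
def plane(C,uv,z):
    o,D=ray(C,uv);return o+D*((z-o[2])/D[:,2:])
def proj(C,X):
    p=np.atleast_2d(X)@C['R'].T+C['t'];u=p[:,:2]/p[:,2:];u=u*(1+C['k']*(u**2).sum(1,keepdims=True))
    return u*C['f']+[C['cx'],C['cy']]
def tri(C1,a,C2,b):
    o1,d1=ray(C1,a);o2,d2=ray(C2,b);A=np.c_[d1[0],-d2[0]];s=np.linalg.lstsq(A,o2-o1,rcond=None)[0]
    p,q=o1+s[0]*d1[0],o2+s[1]*d2[0];return (p+q)/2,np.linalg.norm(p-q)
def wood(im):
    h=cv2.cvtColor(im,cv2.COLOR_BGR2HSV);return cv2.inRange(h,(5,80,50),(25,255,255))
def blobs(m,lo=30):
    n,l,s,c=cv2.connectedComponentsWithStats(m);return [(i,s[i],c[i]) for i in range(1,n) if s[i,4]>lo]
E
python3 - <<'E'
from h import *
for n in("top","side"):
    C=cam(n);print(n,-C['R'].T@C['t'])
    im=cv2.imread(f"pics/{n}0.png")
    for i,s,c in blobs(wood(im),40):print(s,c.round(1),plane(C,c,0.03).round(3))
t=cv2.imread("pics/top0.png")[170:330,120:430];s=cv2.imread("pics/side0.png")[130:450,170:480]
t=cv2.convertScaleAbs(cv2.resize(t,None,fx=2.5,fy=2.5,interpolation=2),alpha=1.3)
cv2.imwrite("pics/tc.png",t)
s=cv2.resize(s,None,fx=1.85,fy=1.85,interpolation=2);cv2.imwrite("pics/sc.png",s)
E
```

```text
top [ 0.44790525 -0.00129573  1.27307977]
[    0     0   640    87 37280] [322.7  30.9] [[ 1.024 -0.024  0.03 ]]
[ 83 136  38  41 943] [101.6 155.7] [[0.748 0.488 0.03 ]]
[434 172   7  19  76] [436.6 180. ] [[ 0.668 -0.266  0.03 ]]
[ 217  189  167   53 7208] [295.6 215.5] [[0.597 0.048 0.03 ]]
[ 529  209   99   90 5451] [578.5 253. ] [[ 0.496 -0.588  0.03 ]]
[149 222  14  18 166] [155.8 230.3] [[0.574 0.359 0.03 ]]
[459 235  16  27 158] [467.3 245.9] [[ 0.52  -0.328  0.03 ]]
[478 242   7  28  95] [481.6 253.4] [[ 0.502 -0.359  0.03 ]]
[196 277   7  23 122] [199.1 287.8] [[0.445 0.263 0.03 ]]
[400 277   9  23 141] [403.7 288. ] [[ 0.432 -0.183  0.03 ]]
[359 278  10  24 146] [363.6 289.6] [[ 0.431 -0.095  0.03 ]]
[276 282  10  23 126] [280.1 293. ] [[0.429 0.086 0.03 ]]
side [0.33685717 0.61260107 0.8210627 ]
[ 400    0  240   65 7705] [522.7  23.5] [[ 0.217 -1.035  0.03 ]]
[622   0  15  26  63] [629.7  11.9] [[-0.092 -1.202  0.03 ]]
[    0    42   252   242 12696] [156.3 143.7] [[ 1.011 -0.165  0.03 ]]
[ 373   70   60   48 2582] [401.3  93.6] [[ 0.492 -0.558  0.03 ]]
[623  89  17  31 279] [633.7 108. ] [[-0.083 -0.677  0.03 ]]
[306 132   7  26  62] [309.8 145.4] [[ 0.655 -0.28   0.03 ]]
[360 138  31  13 206] [375.3 144.9] [[ 0.505 -0.332  0.03 ]]
[ 367  176   35   57 1192] [383.8 205.1] [[ 0.437 -0.143  0.03 ]]
[ 216  189  116  151 7487] [277.1 266.6] [[0.596 0.086 0.03 ]]
[344 281  27  18 376] [356.9 289.5] [[0.433 0.088 0.03 ]]
[306 351  31  26 593] [320.9 363.1] [[0.45  0.253 0.03 ]]
[216 381  25  26 548] [227.6 393.4] [[0.578 0.352 0.03 ]]
[  58  396   64   64 2494] [ 88.5 423.2] [[0.764 0.465 0.03 ]]
```

View pics/tc.png

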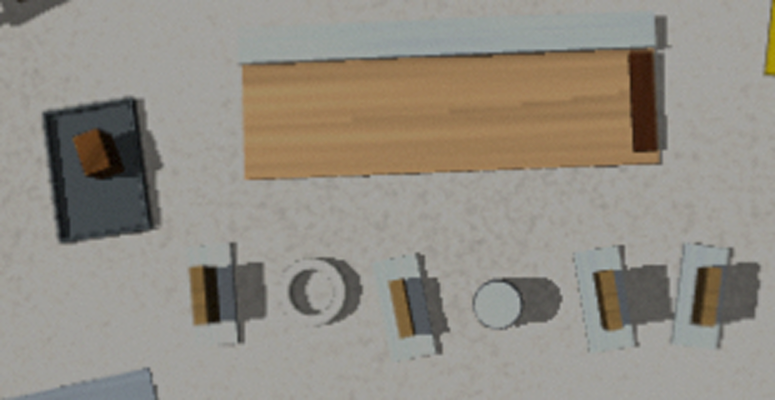

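View pics/sc.png

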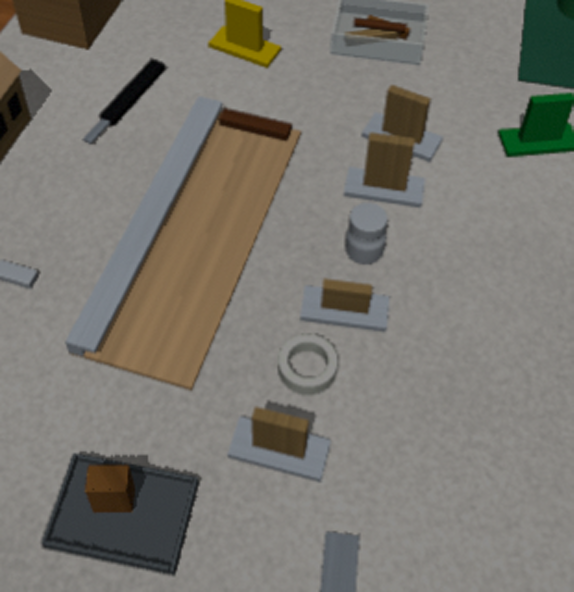

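```bash
python3 - <<'E'
from h import *
T,S=cam("top"),cam("side")
for n,a,b in [("A",(198,295),(281,418)),("B",(400,307),(347,285)),("C",(612,300),(390,141)),("D",(710,296),(408,97)),("sp",(92,153),(110,475))]:
    print(n,*tri(T,np.array(a)/2.5+[120,170],S,np.array(b)/1.85+[170,130]))
# feet & board corners (crop coords)
g=lambda L,z:plane(T,np.array(L)/2.5+[120,170],z)
for n,L,z in [("A",[(197,245),(236,243),(241,341),(190,345)],.008),("B",[(377,262),(416,255),(439,353),(395,358)],.008),("C",[(574,253),(617,246),(635,345),(591,350)],.008),("D",[(684,243),(729,248),(720,347),(672,342)],.008),("tray",[(44,113),(135,98),(154,230),(62,242)],.014)]:
    P=g(L,z)[:,:2];e=(P[0]+P[1]-P[2]-P[3])/2;print(n,P.mean(0).round(4),np.degrees(np.arctan2(e[1],e[0])).round(1),np.linalg.norm(e).round(3),np.linalg.norm((P[1]+P[2]-P[0]-P[3])/2).round(3))
print("plywood near edge",g([(245,179),(660,163)],.006).round(4)); print("strip top near",g([(243,63),(655,47)],.024).round(4)); print("datum face top",g([(629,54),(634,153)],.018).round(4))
print("ply +y end",g([(243,66),(245,179)],.006).round(4))
print("tape,glue",g([(317,292)],.02),g([(498,303)],.06))
E
```

```text
A [0.44588629 0.25579056 0.06529043] 0.0032829852454397106
B [0.43141018 0.08530173 0.04508251] 0.00328281983994635
C [ 0.43368738 -0.09379239  0.07706218] 0.00526122213153196
D [ 0.43327821 -0.17772103  0.06759151] 0.003213558598545798
sp [0.5704068  0.34969954 0.05668411] 0.003102222023576988
A [0.4451 0.2514] -1.7 0.088 0.041
B [0.4291 0.0817] 10.5 0.087 0.037
C [ 0.4317 -0.0928] 8.4 0.088 0.039
D [ 0.4321 -0.179 ] -8.1 0.088 0.042
tray [0.5573 0.3557] 7.9 0.119 0.085
plywood near edge [[ 0.5465  0.2238  0.006 ]
 [ 0.5504 -0.1466  0.006 ]]
strip top near [[ 0.6483  0.2212  0.024 ]
 [ 0.6519 -0.1441  0.024 ]]
datum face top [[ 0.6472 -0.1214  0.018 ]
 [ 0.5589 -0.1225  0.018 ]]
ply +y end [[0.6485 0.2244 0.006 ]
 [0.5465 0.2238 0.006 ]]
tape,glue [[0.4443598  0.15933705 0.02      ]] [[0.43115817 0.0009637  0.06      ]]
```

B is fin1, at about 45 mm. C is taller than D, but A and D aren't settled yet. I'll take one wrist survey from above to fix their heights and poses.

>>> {"name": "move_arm", "arguments": {"moves": [{"offset": [0, 0, -1.2], "angular": [0, 0, 0], "claw": 93}, {"offset": [1, -1.1, -1.2], "angular": [0, 0, 2], "claw": 93}, {"offset": [9, -10.1, -1.2], "angular": [0, 0, 4.44], "claw": 60}, {"offset": [9, -10.1, -1.2], "angular": [0, 0, 4.44], "claw": 60}, {"offset": [9, -10.1, -1.2], "angular": [0, 0, 4.44], "claw": 60}, {"offset": [9, -10.1, -1.2], "angular": [0, 0, 4.44], "claw": 60}, {"offset": [9, -10.1, -1.2], "angular": [0, 0, 4.44], "claw": 60}, {"offset": [9, -10.1, -1.2], "angular": [0, 0, 4.44], "claw": 60}, {"offset": [9, -10.1, -1.2], "angular": [0, 0, 4.44], "claw": 60}, {"offset": [9, -10.1, -1.2], "angular": [0, 0, 4.44], "claw": 60}, {"offset": [9, -10.1, -1.2], "angular": [0, 0, 4.44], "claw": 60}, {"offset": [9, -10.1, -1.2], "angular": [0, 0, 4.44], "claw": 60}]}}

```text
t: 1.65
tcp_pos: [0.4713, 0.0433, 0.2531]
tool_rot: [1.0, 0.006, 0.0, -0.0]
contact_force: [0.4, 0.2, -0.9]
opening: 0.0601
grasp_force: 0.0
```

>>> {"name": "move_arm", "arguments": {"moves": [{"offset": [0, 0, 0], "angular": [0, 0, 0], "claw": 60}, {"offset": [0, 0, 0], "angular": [0, 0, 0], "claw": 60}, {"offset": [0, 0, 0], "angular": [0, 0, 0], "claw": 60}]}}

```text
t: 2.02
tcp_pos: [0.4706, 0.0387, 0.253]
tool_rot: [1.0, 0.003, -0.0, 0.0]
contact_force: [0.3, -0.1, -0.6]
opening: 0.0601
grasp_force: 0.0
```

```bash
cat >> h.py <<'E'
def psi(st):
    R=Ro.from_quat(st['tool_rot']).as_matrix();return np.degrees(np.arctan2(R[1,0],R[0,0]))
def snap(name):
    st=status.state();im=imaging.snapshot("wrist");cv2.imwrite(f"pics/{name}.png",im);return im,cam("wrist",st),st
def goto(*targets):
    st=status.state();R=Ro.from_quat(st['tool_rot']);print("t",round(st['t'],2),"pos",st['tcp_pos'].round(4),"psi",round(psi(st),2),"F",st['contact_force'].round(1),"op",round(st['opening'],4),"gf",round(st['grasp_force'],1))
    for x,y,z,p in targets:
        o=R.inv().apply(np.array([x,y,z])-st['tcp_pos'])/.05
        a=np.radians(p);G=Ro.from_matrix(np.array([[np.cos(a),np.sin(a),0],[np.sin(a),-np.cos(a),0],[0,0,-1]]))
        print("off",o.round(3),"ang",(np.degrees((R.inv()*G).as_rotvec())/5).round(3))
E
python3 - <<'E'
from h import *
im,C,st=snap("w1");goto()
for i,s,c in blobs(wood(im),80):print(s,c.round(1),plane(C,c,.06).round(3))
cv2.imwrite("pics/w1b.png",cv2.convertScaleAbs(im,alpha=1.3))
E
```

```text
t 2.08 pos [0.4707 0.0388 0.253 ] psi 0.4 F [-0.3 -0.3 -0. ] op 0.0597 gf 0.0
[586   0  21  54 207] [594.6  28.8] [[ 0.637 -0.212  0.06 ]]
[608   0  32  36 710] [624.7  17.7] [[ 0.648 -0.24   0.06 ]]
[  139    16   361   107 35995] [321.   69.3] [[0.597 0.038 0.06 ]]
[  0  79  19  43 469] [  6.1 103.2] [[0.57  0.341 0.06 ]]
[ 96 204  20  47 501] [105.4 227. ] [[0.447 0.258 0.06 ]]
[267 216  18  44 439] [275.5 237.3] [[0.437 0.083 0.06 ]]
[522 229  21  40 409] [532.2 249.7] [[ 0.425 -0.184  0.06 ]]
[447 235  13  38 418] [453.  253.4] [[ 0.421 -0.1    0.06 ]]
[152 369  15  58 339] [156.5 398.4] [[0.238 0.23  0.06 ]]
[476 369  13  57 276] [483.8 399.3] [[ 0.238 -0.157  0.06 ]]
```

View pics/w1b.png

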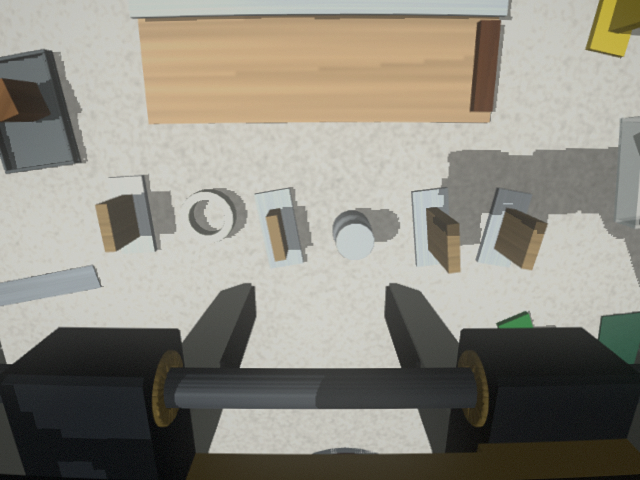

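The survey shows the fins at about (125,223) for A, (280,235) for B, (440,240) for C and (520,240) for D. I'll zoom in once to pick the corners.

```bash
python3 - <<'E'
import cv2,numpy as np
im=cv2.imread("pics/w1b.png")
f=lambda x:cv2.resize(im[165:285,x:x+75],None,fx=5,fy=5,interpolation=2)
a=np.hstack([f(88),f(480)]);cv2.imwrite("pics/z1.png",a)
b=np.hstack([f(250),f(402)]);cv2.imwrite("pics/z2.png",b)
E
```

```text
(no output)
```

View pics/z1.png

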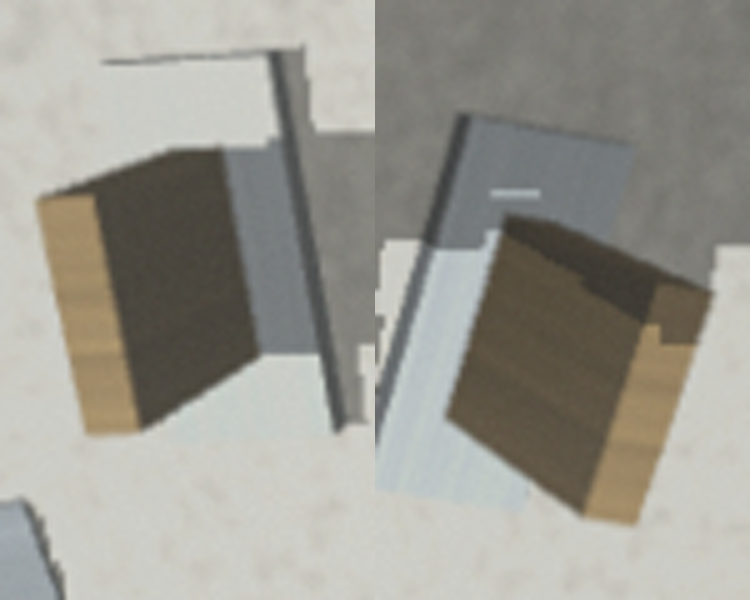

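View pics/z2.png

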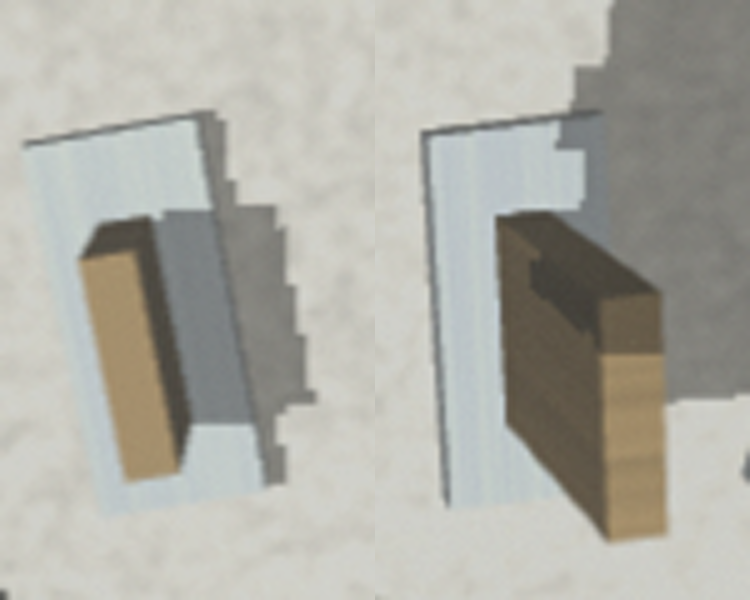

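```bash
cat > p1.py <<'E'
from h import *
import json
T=Ro.from_quat
st=None
E
python3 - <<'E'
from h import *
C=cam("wrist") # arm unmoved since snap
from scipy.optimize import minimize_scalar
D={"A":(88,0,[(222,148),(260,355)],[(95,195),(140,430)],[(38,198),(88,434)]),
"D":(480,375,[(503,228),(447,415)],[(657,285),(585,515)],[(712,292),(635,525)]),
"B":(250,0,[(150,216),(189,425)],[(135,250),(178,472)],[(80,258),(126,482)]),
"C":(402,375,[(498,216),(508,425)],[(598,298),(607,542)],[(661,293),(666,533)])}
for n,(x0,sx,b,t,o) in D.items():
    px=lambda L:np.array([((u-sx)/5+x0,v/5+165) for u,v in L])
    B=plane(C,px(b),.008)
    f=lambda h:np.sum((plane(C,px(t),h)-B)[:,:2]**2)
    h=minimize_scalar(f,bounds=(.03,.1),method='bounded').x
    P=np.vstack([plane(C,px(t),h),plane(C,px(o),h)]);e=P[0]-P[1]+P[2]-P[3]
    print(n,"H",round(h,4),"res",f(h)**.5,"len",np.linalg.norm(P[0]-P[1]).round(4),"ctr",P.mean(0).round(4),"yaw",np.degrees(np.arctan2(e[1],e[0])).round(1))
# board: plywood edges
im=cv2.imread("pics/w1.png")
L=plane(C,[(149,123),(490,122)],.006);print("near edge",L.round(4))
print("strip",plane(C,[(132,17),(510,15)],.024).round(4));print("datum face",plane(C,[(477,20),(472,111)],.018).round(4))
E
```

```text
A H 0.0644 res 0.0006184886941801143 len 0.0494 ctr [0.447  0.2557 0.0644] yaw 3.0
D H 0.0739 res 0.0029587188431473804 len 0.0489 ctr [ 0.4333 -0.1775  0.0739] yaw -8.7
B H 0.0414 res 0.00035242268013730343 len 0.0501 ctr [0.4304 0.0852 0.0414] yaw 9.4
C H 0.0827 res 0.0004821156015696428 len 0.0504 ctr [ 0.433  -0.0921  0.0827] yaw 7.5
near edge [[ 0.5498  0.2244  0.006 ]
 [ 0.5531 -0.1457  0.006 ]]
strip [[ 0.6509  0.2239  0.024 ]
 [ 0.6551 -0.147   0.024 ]]
datum face [[ 0.651  -0.1167  0.018 ]
 [ 0.5637 -0.1202  0.018 ]]
```

Heights: B is about 41–45 mm (fin1), A is 64 (fin3), D is 74 (fin4) and C is 83 (fin5). The row order is therefore B, A, D, C. Next I'll look closely at the spacer.

>>> {"name": "move_arm", "arguments": {"moves": [{"offset": [1.8, -6.2, 0.6], "angular": [0, 0, -17.9], "claw": 60}, {"offset": [1.8, -6.2, 0.6], "angular": [0, 0, -17.9], "claw": 60}, {"offset": [1.8, -6.2, 0.6], "angular": [0, 0, -17.9], "claw": 60}, {"offset": [1.8, -6.2, 0.6], "angular": [0, 0, -17.9], "claw": 60}, {"offset": [1.8, -6.2, 0.6], "angular": [0, 0, -17.9], "claw": 60}, {"offset": [1.8, -6.2, 0.6], "angular": [0, 0, -17.9], "claw": 60}, {"offset": [1.8, -6.2, 0.6], "angular": [0, 0, -17.9], "claw": 60}, {"offset": [1.8, -6.2, 0.6], "angular": [0, 0, -17.9], "claw": 60}, {"offset": [1.8, -6.2, 0.6], "angular": [0, 0, -17.9], "claw": 60}, {"offset": [1.8, -6.2, 0.6], "angular": [0, 0, -17.9], "claw": 60}, {"offset": [1.8, -6.2, 0.6], "angular": [0, 0, -17.9], "claw": 60}, {"offset": [1.8, -6.2, 0.6], "angular": [0, 0, -17.9], "claw": 60}]}}

```text
t: 3.58
tcp_pos: [0.5579, 0.3513, 0.2232]
tool_rot: [0.707, 0.707, -0.0, 0.0]
contact_force: [0.2, 0.3, -0.4]
opening: 0.0597
grasp_force: 0.0
```

```bash
python3 - <<'E'
from h import *
im,C,st=snap("w2");goto()
for i,s,c in blobs(wood(im),200):print(s,c.round(1))
uv=proj(C,[[.57,.35,.03]])[0].astype(int);print(uv)
x,y=max(uv[0]-80,0),max(uv[1]-60,0);print(x,y)
cv2.imwrite("pics/z3.png",cv2.convertScaleAbs(cv2.resize(im[y:y+120,x:x+160],None,fx=5,fy=5,interpolation=2),alpha=1.3))
E
```

```text
t 3.62 pos [0.5579 0.3514 0.2232] psi 90.06 F [0.5 0.1 0.1] op 0.0601 gf 0.0
[ 491   17  102  116 7411] [542.3  74.7]
[ 316  186   43   42 1190] [336.1 206.8]
[184 302  26  12 252] [195.5 307.5]
[ 314  308   86   60 4402] [353.1 339.3]
[152 351  21  76 403] [158.1 389.3]
[462 351  27  76 711] [478.8 384.5]
[214 409  23  27 405] [226.  422.3]
[  190   409   450    64 13150] [413.5 451.7]
[ 186  470  454   10 1128] [462.8 476.7]
[332 206]
252 146
```

View pics/z3.png

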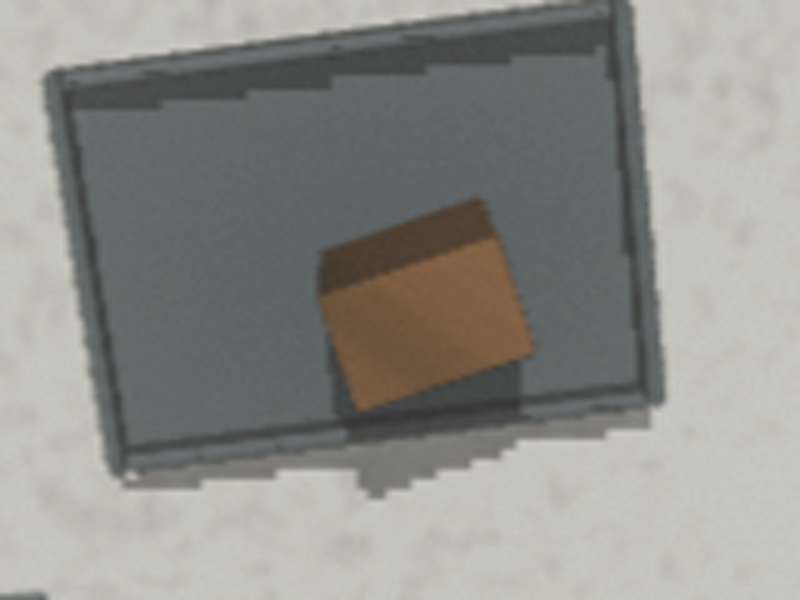

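```bash
python3 - <<'E'
from h import *
C=cam("wrist")
P=plane(C,np.array([(320,295),(498,237),(535,352),(362,410)])/5+[252,146],.0545)
e=P[1]-P[0]+P[2]-P[3];c=P.mean(0);y=np.degrees(np.arctan2(e[1],e[0]))
print(c,y,np.linalg.norm(e)/2,np.linalg.norm(P[3]-P[0]))
Q=plane(C,np.array([(47,75),(630,0),(662,402),(115,472)])/5+[252,146],.014);print("tray",Q.mean(0))
goto((c[0],c[1],.034,90+y))
E
```

```text
[0.57362366 0.35159617 0.0545    ] 18.732334898850958 0.034614914077074344 0.023573510107578563
tray [0.56177041 0.3599258  0.014     ]
t 3.62 pos [0.5579 0.3514 0.2232] psi 90.06 F [0.5 0.1 0.1] op 0.0601 gf 0.0
off [3.000e-03 3.150e-01 3.784e+00] ang [ 2.000e-03  2.000e-03 -3.735e+00]
```

>>> {"name": "move_arm", "arguments": {"moves": [{"offset": [0, 0.31, 0], "angular": [0, 0, -3.7], "claw": 60}, {"offset": [0, 0.31, 2.4], "angular": [0, 0, -3.74], "claw": 60}, {"offset": [0, 0.31, 3.78], "angular": [0, 0, -3.74], "claw": 60}, {"offset": [0, 0.31, 3.78], "angular": [0, 0, -3.74], "claw": 60}, {"offset": [0, 0.31, 3.78], "angular": [0, 0, -3.74], "claw": 60}, {"offset": [0, 0.31, 3.78], "angular": [0, 0, -3.74], "claw": 30}, {"offset": [0, 0.31, 3.78], "angular": [0, 0, -3.74], "claw": 30}, {"offset": [0, 0.31, 3.78], "angular": [0, 0, -3.74], "claw": 30}, {"offset": [0, 0.31, 3.78], "angular": [0, 0, -3.74], "claw": 30}, {"offset": [0, 0.31, 3.78], "angular": [0, 0, -3.74], "claw": 30}], "force": 25}}

```text
t: 4.88
tcp_pos: [0.5735, 0.3517, 0.0346]
tool_rot: [0.582, 0.813, 0.0, 0.0]
contact_force: [-0.3, 0.1, -0.2]
opening: 0.0302
grasp_force: 0.0
```

```bash
cat >> h.py <<'E'
O=np.array([.622,.039]);YAW=.55
def bd(x,y):
    a=np.radians(YAW);return O+np.array([x*np.cos(a)-y*np.sin(a),x*np.sin(a)+y*np.cos(a)])/1000
def inv(p):
    a=np.radians(YAW);d=(np.array(p[:2])-O)*1000;return np.array([d[0]*np.cos(a)+d[1]*np.sin(a),-d[0]*np.sin(a)+d[1]*np.cos(a)])
E
python3 - <<'E'
from h import *
p=bd(-20,-140);goto((*p,.12,90+YAW),(*p,.038,90+YAW))
E
```

```text
t 4.88 pos [0.5735 0.3517 0.0346] psi 108.79 F [-0.3  0.1 -0.2] op 0.0302 gf 0.0
off [-8.767 -2.35  -1.71 ] ang [ 7.000e-03 -2.000e-03  3.648e+00]
off [-8.767 -2.352 -0.07 ] ang [ 7.000e-03 -2.000e-03  3.648e+00]
```

```bash
python3 - <<'E'
from h import *
im,C,st=snap("w3")
s=imaging.snapshot("side")[340:460,150:310]
cv2.imwrite("pics/z4.png",np.hstack([cv2.resize(s,None,fx=2.4,fy=3,interpolation=2),cv2.resize(im[180:420,160:480],(400,360))]))
E
```

```text
(no output)
```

View pics/z4.png

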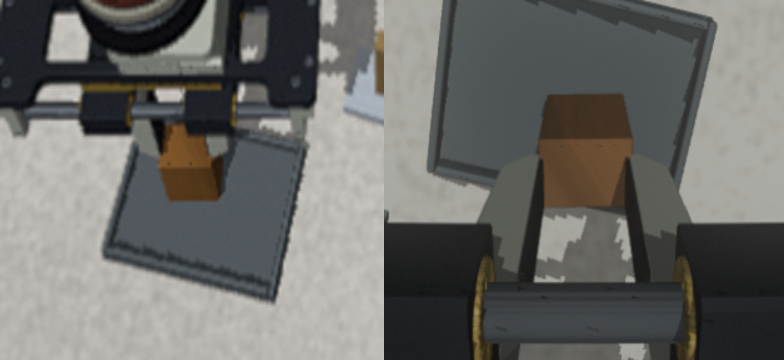

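>>> {"name": "move_arm", "arguments": {"moves": [{"offset": [0, 0, 0], "angular": [0, 0, 0], "claw": 15}, {"offset": [0, 0, 0], "angular": [0, 0, 0], "claw": 15}, {"offset": [0, 0, 0], "angular": [0, 0, 0], "claw": 15}, {"offset": [0, 0, 0], "angular": [0, 0, 0], "claw": 15}], "force": 25}}

```text
t: 5.48
tcp_pos: [0.5733, 0.3516, 0.0341]
tool_rot: [0.582, 0.813, -0.0, -0.0]
contact_force: [0.7, 0.2, -0.5]
opening: 0.0152
grasp_force: 0.0
```

```bash
python3 - <<'E'
from h import *
C=cam("wrist");st=status.state();R=Ro.from_quat(st['tool_rot']).as_matrix()
goto()
w=lambda v:proj(C,st['tcp_pos']+R@np.array(v))[0]
k=lambda p:(p-[160,180])*[1.25,1.5]+[384,0]
for v in [(0,0,.011),(0,.015,.011),(0,-.015,.011),(0,0,-.008),(0,0,-.0205),(.012,0,-.0205),(-.012,0,-.0205)]:print(v,k(w(v)).round())
E
```

```text
t 5.47 pos [0.5733 0.3516 0.0341] psi 108.79 F [ 0.7  0.2 -0.5] op 0.0152 gf 0.0
(0, 0, 0.011) [586. 139.]
(0, 0.015, 0.011) [620. 139.]
(0, -0.015, 0.011) [552. 139.]
(0, 0, -0.008) [587. 159.]
(0, 0, -0.0205) [587. 175.]
(0.012, 0, -0.0205) [587. 140.]
(-0.012, 0, -0.0205) [587. 209.]
```

```bash
python3 - <<'E'
from h import *
im,C,st=snap("w5")
s=imaging.snapshot("side")[340:460,150:310]
cv2.imwrite("pics/z5.png",np.hstack([cv2.resize(s,None,fx=2.4,fy=3,interpolation=2),cv2.resize(im[180:420,160:480],(400,360))]))
E
```

```text
(no output)
```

View pics/z5.png

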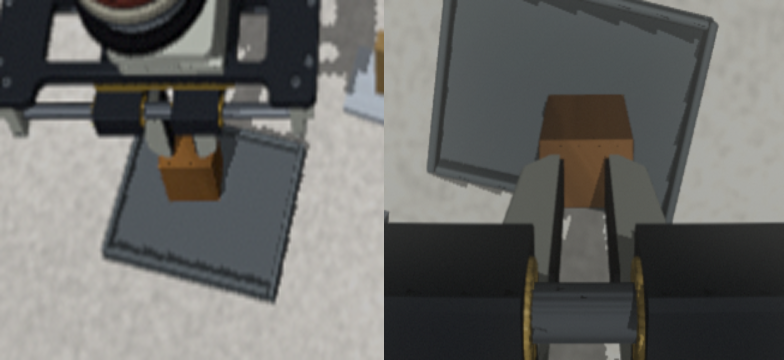

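```bash
python3 - <<'E'
from h import *
print(ctrl.tip_reach,[a for a in dir(ctrl) if a[0]!='_'])
C=cam("wrist");st=status.state();R=Ro.from_quat(st['tool_rot']).as_matrix()
w=lambda v:proj(C,st['tcp_pos']+R@np.array(v))[0]
k=lambda p:(p-[160,180])*[1.25,1.5]+[384,0]
for v in [(.012,.018,.0295),(.012,-.018,.0295),(.012,.018,-.0205),(.012,-.018,-.0205)]:print(v,k(w(v)).round())
S=cam("side")
for v in [(0,.0075,.011),(0,-.0075,.011),(.012,.018,-.0205),(.012,-.018,-.0205),(.012,.018,.0295),(.012,-.018,.0295)]:print("side",v,((proj(S,st['tcp_pos']+R@np.array(v))[0]-[150,340])*[2.4,3]).round())
E
```

```text
0.011 ['Unreachable', 'finish_job', 'tip_reach']
(0.012, 0.018, 0.0295) [624.  93.]
(0.012, -0.018, 0.0295) [548.  93.]
(0.012, 0.018, -0.0205) [635. 140.]
(0.012, -0.018, -0.0205) [539. 140.]
side (0, 0.0075, 0.011) [184. 167.]
side (0, -0.0075, 0.011) [205. 167.]
side (0.012, 0.018, -0.0205) [159. 166.]
side (0.012, -0.018, -0.0205) [214. 166.]
side (0.012, 0.018, 0.0295) [170. 202.]
side (0.012, -0.018, 0.0295) [222. 201.]
```

The fingers closed above the block without touching it. In both pictures the fingertips look about 35 mm short of where the stated geometry puts them. I'll open, go a little lower while watching the force, and try again.

>>> {"name": "move_arm", "arguments": {"moves": [{"offset": [0, 0, 0], "angular": [0, 0, 0], "claw": 60}, {"offset": [0, 0, 0], "angular": [0, 0, 0], "claw": 60}, {"offset": [0, 0, 0], "angular": [0, 0, 0], "claw": 60}, {"offset": [0, 0, 0.3], "angular": [0, 0, 0], "claw": 60}, {"offset": [0, 0, 0.3], "angular": [0, 0, 0], "claw": 60}, {"offset": [0, 0, 0.3], "angular": [0, 0, 0], "claw": 30}, {"offset": [0, 0, 0.3], "angular": [0, 0, 0], "claw": 30}, {"offset": [0, 0, 0.3], "angular": [0, 0, 0], "claw": 30}, {"offset": [0, 0, 0.3], "angular": [0, 0, 0], "claw": 30}], "force": 15}}

```text
t: 6.7
tcp_pos: [0.5736, 0.3519, 0.0194]
tool_rot: [0.582, 0.813, 0.0, 0.0]
contact_force: [1.2, 0.4, 0.3]
opening: 0.0358
grasp_force: 15.0
```

```bash
python3 - <<'E'
from h import *
goto();im,C,st=snap("w6")
s=imaging.snapshot("side")[340:460,150:310]
cv2.imwrite("pics/z6.png",np.hstack([cv2.resize(s,None,fx=2.4,fy=3,interpolation=2),cv2.resize(im[180:420,160:480],(400,360))]))
E
```

```text
t 6.7 pos [0.5736 0.3519 0.0194] psi 108.79 F [1.2 0.4 0.3] op 0.0358 gf 15.0
```

View pics/z6.png

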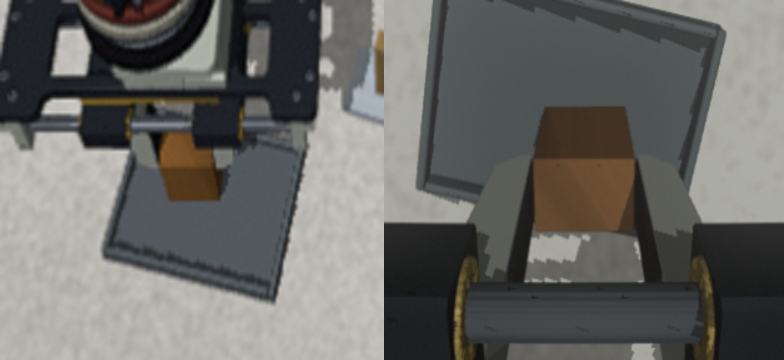

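The grip now holds, with the opening at 36 mm and 15 N. So the fingertips really end about 27 mm behind the TCP. Next I'll carry the spacer to the datum.

```bash
python3 - <<'E'
from h import *
p=bd(-20,-143);goto((*p,.10,90+YAW),(*p,.0225,90+YAW))
E
```

```text
t 6.8 pos [0.5736 0.3519 0.0194] psi 108.79 F [0.4 0.5 0.3] op 0.0357 gf 15.0
off [-8.826 -2.373 -1.617] ang [ 0.009 -0.006  3.648]
off [-8.827 -2.374 -0.067] ang [ 0.009 -0.006  3.648]
```

>>> {"name": "move_arm", "arguments": {"moves": [{"offset": [0, 0, 0], "angular": [0, 0, 0], "claw": 30}, {"offset": [0, 0, -1], "angular": [0, 0, 0], "claw": 30}, {"offset": [0, 0, -1.62], "angular": [0, 0, 0], "claw": 30}, {"offset": [-8.83, -2.37, -1.62], "angular": [0, 0, 3.65], "claw": 30}, {"offset": [-8.83, -2.37, -1.62], "angular": [0, 0, 3.65], "claw": 30}, {"offset": [-8.83, -2.37, -1.62], "angular": [0, 0, 3.65], "claw": 30}, {"offset": [-8.83, -2.37, -1.62], "angular": [0, 0, 3.65], "claw": 30}, {"offset": [-8.83, -2.37, -1.62], "angular": [0, 0, 3.65], "claw": 30}, {"offset": [-8.83, -2.37, -1.62], "angular": [0, 0, 3.65], "claw": 30}, {"offset": [-8.83, -2.37, -1.62], "angular": [0, 0, 3.65], "claw": 30}, {"offset": [-8.83, -2.37, -1.62], "angular": [0, 0, 3.65], "claw": 30}, {"offset": [-8.83, -2.37, -1.62], "angular": [0, 0, 3.65], "claw": 30}], "force": 25}}

```text
t: 8.3
tcp_pos: [0.6027, -0.106, 0.0994]
tool_rot: [0.705, 0.709, -0.0, -0.001]
contact_force: [-0.3, 0.8, -0.9]
opening: 0.0356
grasp_force: 25.0
```

>>> {"name": "move_arm", "arguments": {"moves": [{"offset": [0, 0, 0], "angular": [0, 0, 0], "claw": 30}, {"offset": [0, 0, 0.8], "angular": [0, 0, 0], "claw": 30}, {"offset": [0, 0, 1.4], "angular": [0, 0, 0], "claw": 30}, {"offset": [0, 0, 1.4], "angular": [0, 0, 0], "claw": 30}]}}

```text
t: 8.8
tcp_pos: [0.6013, -0.1012, 0.0282]
tool_rot: [0.702, 0.712, -0.001, -0.003]
contact_force: [0.3, -0.1, -2.1]
opening: 0.0361
grasp_force: 25.0
```

```bash
python3 - <<'E'
from h import *
p=bd(-20,-143);goto((*p,.0225,90+YAW))
E
```

```text
t 8.8 pos [ 0.6013 -0.1012  0.0282] psi 90.81 F [ 0.3 -0.1 -2.1] op 0.0361 gf 25.0
off [-0.06   0.041  0.113] ang [-0.061 -0.023  0.052]
```

>>> {"name": "move_arm", "arguments": {"moves": [{"offset": [-0.06, 0.04, 0.08], "angular": [0.06, 0.02, 0.05], "claw": 30}, {"offset": [-0.06, 0.04, 0.11], "angular": [0.06, 0.02, 0.05], "claw": 30}, {"offset": [-0.06, 0.04, 0.11], "angular": [0.06, 0.02, 0.05], "claw": 30}, {"offset": [-0.06, 0.04, 0.11], "angular": [0.06, 0.02, 0.05], "claw": 30}]}}

```text
t: 9.3
tcp_pos: [0.6056, -0.1075, 0.0251]
tool_rot: [0.705, 0.709, -0.001, -0.002]
contact_force: [0.3, 1.2, -1.1]
opening: 0.0354
grasp_force: 25.0
```

```bash
python3 - <<'E'
from h import *
p=bd(-20,-143);goto((*p,.0225,90+YAW))
E
```

```text
t 9.3 pos [ 0.6056 -0.1075  0.0251] psi 90.29 F [ 0.3  1.2 -1.1] op 0.0354 gf 25.0
off [ 0.066 -0.045  0.053] ang [-0.051 -0.02  -0.052]
```

>>> {"name": "move_arm", "arguments": {"moves": [{"offset": [0, 0, 0], "angular": [0, 0, 0], "claw": 30}, {"offset": [0, 0, 0], "angular": [0, 0, 0], "claw": 30}, {"offset": [0, 0, 0], "angular": [0, 0, 0], "claw": 30}, {"offset": [0, 0, 0], "angular": [0, 0, 0], "claw": 30}]}}

```text
t: 9.8
tcp_pos: [0.6054, -0.1074, 0.0245]
tool_rot: [0.705, 0.709, -0.001, -0.003]
contact_force: [0.4, -0.5, -1.8]
opening: 0.0358
grasp_force: 25.0
```

```bash
python3 - <<'E'
from h import *
p=bd(-20,-143);goto((*p,.0225,90+YAW));print(status.state()['joints'],status.state()['joint_vel'].round(3))
E
```

```text
t 9.8 pos [ 0.6054 -0.1074  0.0245] psi 90.3 F [ 0.4 -0.5 -1.8] op 0.0358 gf 25.0
off [ 0.065 -0.039  0.041] ang [-0.061 -0.021 -0.051]
[ 0.45195387  0.81752596 -0.53419782  1.67878293  0.5403619   0.80275983
 -0.32444469] [-0.002  0.    -0.     0.001 -0.001 -0.002 -0.   ]
```

>>> {"name": "move_arm", "arguments": {"moves": [{"offset": [0.02, -0.04, 0.05], "angular": [-0.06, -0.02, -0.05], "claw": 30}, {"offset": [0.02, -0.04, 0.05], "angular": [-0.06, -0.02, -0.05], "claw": 30}, {"offset": [0.02, -0.04, 0.08], "angular": [-0.06, -0.02, -0.05], "claw": 30}, {"offset": [-0.04, -0.04, 0.08], "angular": [-0.06, -0.02, -0.05], "claw": 30}, {"offset": [-0.08, -0.04, 0.08], "angular": [-0.06, -0.02, -0.05], "claw": 30}, {"offset": [-0.08, -0.04, 0.08], "angular": [-0.06, -0.02, -0.05], "claw": 30}]}}

```text
t: 10.55
tcp_pos: [0.6041, -0.1091, 0.0214]
tool_rot: [0.703, 0.711, 0.002, -0.001]
contact_force: [-1.5, 3.7, 5.1]
opening: 0.0362
grasp_force: 25.0
```

```bash
python3 - <<'E'
from h import *
p=bd(-20,-148);goto((*p,.0209,90+YAW));print(inv(status.state()['tcp_pos']))
E
```

```text
t 10.55 pos [ 0.6041 -0.1091  0.0214] psi 90.59 F [-1.5  3.7  5.1] op 0.0362 gf 25.0
off [-0.002 -0.014  0.011] ang [ 0.02  -0.037  0.009]
[ -19.31782219 -147.89660834]
```

>>> {"name": "move_arm", "arguments": {"moves": [{"offset": [0, 0, 0], "angular": [0, 0, 0], "claw": 60}, {"offset": [0, 0, 0], "angular": [0, 0, 0], "claw": 60}, {"offset": [0, 0, 0], "angular": [0, 0, 0], "claw": 60}, {"offset": [0, 0, -1], "angular": [0, 0, 0], "claw": 60}, {"offset": [0, 0, -2.5], "angular": [0, 0, 0], "claw": 60}, {"offset": [0, 0, -2.5], "angular": [0, 0, 0], "claw": 60}, {"offset": [0, 0, -2.5], "angular": [0, 0, 0], "claw": 60}]}}

```text
t: 11.42
tcp_pos: [0.6035, -0.112, 0.146]
tool_rot: [0.704, 0.71, 0.0, 0.001]
contact_force: [-0.4, 0.1, -0.6]
opening: 0.06
grasp_force: 0.0
```

```bash
cat >> h.py <<'E'
def fins():
    im=imaging.snapshot("top")
    for i,s,c in blobs(wood(im),40):
        if 180<c[0]<430 and 255<c[1]<330: print("fin",s,c.round(1))
    return im
E
python3 - <<'E'
from h import *
fins();goto((.4304,.0852,.11,9.4),(.4304,.0852,.0,9.4))
E
```

```text
fin [196 277   8  23 128] [199.2 287.8]
fin [399 277  10  23 158] [403.5 287.8]
fin [358 278  11  24 167] [363.1 289.7]
fin [276 282  10  23 134] [280.3 293. ]
t 11.47 pos [ 0.6024 -0.1121  0.1444] psi 90.52 F [-0.4 -0.1 -0.6] op 0.0599 gf 0.0
off [ 3.978 -3.403  0.693] ang [-1.5000e-02  2.3000e-02  1.6224e+01]
off [ 3.979 -3.398  2.893] ang [-1.5000e-02  2.3000e-02  1.6224e+01]
```

>>> {"name": "move_arm", "arguments": {"moves": [{"offset": [3.98, -3.4, 0.7], "angular": [0, 0, 16.2], "claw": 40}, {"offset": [3.98, -3.4, 0.7], "angular": [0, 0, 16.2], "claw": 40}, {"offset": [3.98, -3.4, 0.7], "angular": [0, 0, 16.2], "claw": 40}, {"offset": [3.98, -3.4, 0.7], "angular": [0, 0, 16.2], "claw": 40}, {"offset": [3.98, -3.4, 0.7], "angular": [0, 0, 16.2], "claw": 40}, {"offset": [3.98, -3.4, 0.7], "angular": [0, 0, 16.2], "claw": 40}, {"offset": [3.98, -3.4, 0.7], "angular": [0, 0, 16.2], "claw": 40}, {"offset": [3.98, -3.4, 0.7], "angular": [0, 0, 16.2], "claw": 40}, {"offset": [3.98, -3.4, 0.7], "angular": [0, 0, 16.2], "claw": 40}, {"offset": [3.98, -3.4, 0.7], "angular": [0, 0, 16.2], "claw": 40}, {"offset": [3.98, -3.4, 0.7], "angular": [0, 0, 16.2], "claw": 40}, {"offset": [3.98, -3.4, 0.7], "angular": [0, 0, 16.2], "claw": 40}]}}

```text
t: 12.98
tcp_pos: [0.4314, 0.0857, 0.1105]
tool_rot: [0.997, 0.083, -0.0, -0.0]
contact_force: [0.7, 0.5, -0.5]
opening: 0.0396
grasp_force: 0.0
```

```bash
python3 - <<'E'
from h import *
im,C,st=snap("w7");goto((.4304,.0852,.0,9.4))
m=wood(im)
cx=proj(C,[[.4304,.0852,.045]])[0];print("pred",cx)
for i,s,c in blobs(m,100):
    if abs(c-cx).max()<60:
        _,l,_,_=cv2.connectedComponentsWithStats(m);r=cv2.minAreaRect(np.argwhere(l==i)[:,::-1].astype(np.float32));b=plane(C,cv2.boxPoints(r),.045)
        print(s,c,r,b.mean(0),b.round(4).tolist())
E
```

```text
t 13.03 pos [0.4315 0.0858 0.1106] psi 9.55 F [ 0.4  0.1 -1.1] op 0.0397 gf 0.0
off [-0.023  0.008  2.211] ang [-0.001  0.     0.03 ]
pred [320.36814821 243.72254828]
[ 313  207   16   69 1091] [320.58936755 240.66636114] ((320.4999694824219, 241.0), (14.999998092651367, 67.99998474121094), 0.0) [0.43172127 0.08532982 0.045     ] [[0.4069, 0.0865, 0.045], [0.4549, 0.0943, 0.045], [0.4565, 0.0844, 0.045], [0.4086, 0.0761, 0.045]]
```

>>> {"name": "move_arm", "arguments": {"moves": [{"offset": [0, 0.01, 1], "angular": [0, 0, 0], "claw": 40}, {"offset": [0, 0.01, 2], "angular": [0, 0, 0], "claw": 40}, {"offset": [0, 0.01, 2.2], "angular": [0, 0, 0], "claw": 40}, {"offset": [0, 0.01, 2.2], "angular": [0, 0, 0], "claw": 40}, {"offset": [0, 0.01, 2.2], "angular": [0, 0, 0], "claw": 5}, {"offset": [0, 0.01, 2.2], "angular": [0, 0, 0], "claw": 5}, {"offset": [0, 0.01, 2.2], "angular": [0, 0, 0], "claw": 5}, {"offset": [0, 0.01, 2.2], "angular": [0, 0, 0], "claw": 5}], "force": 25}}

```text
t: 14.02
tcp_pos: [0.4321, 0.0855, 0.0013]
tool_rot: [0.997, 0.083, 0.001, -0.0]
contact_force: [-1.4, -0.8, 6.0]
opening: 0.0114
grasp_force: 25.0
```

```bash
python3 - <<'E'
from h import *
p=bd(-28,-112);goto((*p,.06,YAW),(*p,.008,YAW))
E
```

```text
t 14.03 pos [0.4321 0.0855 0.0013] psi 9.55 F [-1.4 -0.8  6. ] op 0.0114 gf 25.0
off [ 2.688  3.671 -1.169] ang [-1.000e-03 -1.800e-02  1.801e+00]
off [ 2.687  3.671 -0.129] ang [-1.000e-03 -1.800e-02  1.801e+00]
```

>>> {"name": "move_arm", "arguments": {"moves": [{"offset": [0, 0, -0.8], "angular": [0, 0, 0], "claw": 5}, {"offset": [0, 0, -1.67], "angular": [0, 0, 0], "claw": 5}, {"offset": [2.69, 3.67, -1.67], "angular": [0, 0, 1.8], "claw": 5}, {"offset": [2.69, 3.67, -1.67], "angular": [0, 0, 1.8], "claw": 5}, {"offset": [2.69, 3.67, -1.67], "angular": [0, 0, 1.8], "claw": 5}, {"offset": [2.69, 3.67, -1.67], "angular": [0, 0, 1.8], "claw": 5}, {"offset": [2.69, 3.67, -1.67], "angular": [0, 0, 1.8], "claw": 5}, {"offset": [2.69, 3.67, -1.67], "angular": [0, 0, 1.8], "claw": 5}, {"offset": [2.69, 3.67, -1.67], "angular": [0, 0, 1.8], "claw": 5}, {"offset": [2.69, 3.67, -1.67], "angular": [0, 0, 1.8], "claw": 5}, {"offset": [2.69, 3.67, -0.8], "angular": [0, 0, 1.8], "claw": 5}, {"offset": [2.69, 3.67, -0.8], "angular": [0, 0, 1.8], "claw": 5}]}}

```text
t: 15.52
tcp_pos: [0.5912, -0.0726, 0.038]
tool_rot: [1.0, 0.005, -0.004, -0.0]
contact_force: [-0.7, 0.1, -1.3]
opening: 0.0117
grasp_force: 25.0
```

```bash
python3 - <<'E'
from h import *
p=bd(-28,-112);goto((*p,.0095,YAW));print(inv(status.state()['tcp_pos']))
# fin check through wrist: blade top in jaws
E
```

```text
t 15.53 pos [ 0.5912 -0.0726  0.038 ] psi 0.6 F [-0.7  0.1 -1.3] op 0.0117 gf 25.0
off [0.082 0.014 0.57 ] ang [-0.008  0.092  0.01 ]
[ -31.89020886 -111.29930591]
```

>>> {"name": "move_arm", "arguments": {"moves": [{"offset": [0.03, 0, 0.3], "angular": [0, 0.09, 0], "claw": 5}, {"offset": [0.03, 0, 0.55], "angular": [0, 0.09, 0], "claw": 5}, {"offset": [0.03, 0, 0.57], "angular": [0, 0.09, 0], "claw": 5}, {"offset": [0.03, 0, 0.57], "angular": [0, 0.09, 0], "claw": 5}, {"offset": [0.03, 0, 0.57], "angular": [0, 0.09, 0], "claw": 5}, {"offset": [0.03, 0, 0.57], "angular": [0, 0.09, 0], "claw": 5}]}}

```text
t: 16.27
tcp_pos: [0.5965, -0.0733, 0.0126]
tool_rot: [1.0, 0.005, 0.004, -0.0]
contact_force: [0.0, 0.5, -1.6]
opening: 0.0115
grasp_force: 25.0
```

```bash
python3 - <<'E'
from h import *
goto((*bd(-3,-112),.009,YAW));print(inv(status.state()['tcp_pos']))
E
```

```text
t 16.27 pos [ 0.5965 -0.0733  0.0126] psi 0.54 F [ 0.   0.5 -1.6] op 0.0115 gf 25.0
off [ 0.472 -0.001  0.075] ang [ 0.    -0.099 -0.002]
[ -26.6133912 -112.0433806]
```

>>> {"name": "move_arm", "arguments": {"moves": [{"offset": [0, 0, 0.08], "angular": [0, -0.07, 0], "claw": 5}, {"offset": [0, 0, 0.08], "angular": [0, -0.07, 0], "claw": 5}, {"offset": [0, 0, 0.08], "angular": [0, -0.07, 0], "claw": 5}, {"offset": [0, 0, 0.08], "angular": [0, -0.07, 0], "claw": 5}]}}

```text
t: 16.77
tcp_pos: [0.5962, -0.0732, 0.0081]
tool_rot: [1.0, 0.005, 0.001, -0.0]
contact_force: [-0.9, 0.7, -1.1]
opening: 0.012
grasp_force: 25.0
```

```bash
python3 - <<'E'
from h import *
goto((*bd(-3,-112),.0085,YAW));print(inv(status.state()['tcp_pos']))
E
```

```text
t 16.77 pos [ 0.5962 -0.0732  0.0081] psi 0.54 F [-0.9  0.7 -1.1] op 0.012 gf 25.0
off [ 0.478  0.001 -0.008] ang [-0.001 -0.02  -0.001]
[ -26.87541343 -111.9613296 ]
```

>>> {"name": "move_arm", "arguments": {"moves": [{"offset": [0.15, 0, 0], "angular": [0, -0.02, 0], "claw": 5}, {"offset": [0.3, 0, 0], "angular": [0, -0.02, 0], "claw": 5}, {"offset": [0.45, 0, 0], "angular": [0, -0.02, 0], "claw": 5}, {"offset": [0.5, 0, 0], "angular": [0, -0.02, 0], "claw": 5}, {"offset": [0.54, 0, 0], "angular": [0, -0.02, 0], "claw": 5}, {"offset": [0.58, 0, 0], "angular": [0, -0.02, 0], "claw": 5}, {"offset": [0.58, 0, 0], "angular": [0, -0.02, 0], "claw": 5}]}}

```text
t: 17.65
tcp_pos: [0.6248, -0.073, 0.008]
tool_rot: [1.0, 0.005, -0.0, -0.0]
contact_force: [-0.7, 0.2, -1.3]
opening: 0.0114
grasp_force: 25.0
```

```bash
python3 - <<'E'
from h import *
goto((*bd(0,-116),.0085,YAW));print(inv(status.state()['tcp_pos']))
E
```

```text
t 17.65 pos [ 0.6248 -0.073   0.008 ] psi 0.54 F [-0.7  0.2 -1.3] op 0.0114 gf 25.0
off [-0.035  0.08  -0.01 ] ang [-0.001  0.008 -0.002]
[   1.77335289 -111.97578339]
```

>>> {"name": "move_arm", "arguments": {"moves": [{"offset": [0.03, 0, 0], "angular": [0, 0, 0], "claw": 5}, {"offset": [0.06, 0, 0], "angular": [0, 0, 0], "claw": 5}, {"offset": [0.09, 0, 0], "angular": [0, 0, 0], "claw": 5}, {"offset": [0.09, 0, 0], "angular": [0, 0, 0], "claw": 5}]}}

```text
t: 18.15
tcp_pos: [0.6249, -0.073, 0.0079]
tool_rot: [1.0, 0.005, -0.005, 0.0]
contact_force: [-8.7, -0.1, 4.9]
opening: 0.0119
grasp_force: 25.0
```

```bash
python3 - <<'E'
from h import *
goto((*bd(0,-116),.0085,YAW));print(inv(status.state()['tcp_pos']))
E
```

```text
t 18.15 pos [ 0.6249 -0.073   0.0079] psi 0.53 F [-8.7 -0.1  4.9] op 0.0119 gf 25.0
off [-0.036  0.079 -0.012] ang [ 0.002  0.116 -0.004]
[   1.77746633 -112.02788192]
```

>>> {"name": "move_arm", "arguments": {"moves": [{"offset": [-0.06, 0.03, 0], "angular": [0, 0, 0], "claw": 5}, {"offset": [-0.06, 0.06, 0], "angular": [0, 0, 0], "claw": 5}, {"offset": [-0.06, 0.09, 0], "angular": [0, 0, 0], "claw": 5}, {"offset": [-0.06, 0.12, 0], "angular": [0, 0, 0], "claw": 5}, {"offset": [-0.06, 0.14, 0], "angular": [0, 0, 0], "claw": 5}, {"offset": [-0.06, 0.14, 0], "angular": [0, 0, 0], "claw": 5}]}}

```text
t: 18.9
tcp_pos: [0.6249, -0.0759, 0.0079]
tool_rot: [1.0, 0.006, -0.002, -0.002]
contact_force: [-6.0, 6.2, 2.0]
opening: 0.0116
grasp_force: 26.2
```

```bash
sed -i 's/O=np.array(\[.622/O=np.array([.6235/' h.py; python3 - <<'E'
from h import *
goto((*bd(0,-116),.0085,YAW));print(inv(status.state()['tcp_pos']))
E
```

```text
t 18.9 pos [ 0.6249 -0.0759  0.0079] psi 0.68 F [-6.   6.2  2. ] op 0.0116 gf 26.2
off [-0.006  0.022 -0.012] ang [-0.056  0.048  0.026]
[   0.31773876 -114.91797537]
```

```bash
python3 - <<'E'
from h import *
im,C,st=snap("w8");s=imaging.snapshot("side")
uv=proj(cam("side"),[[.61,-.09,.03]])[0].astype(int);x,y=uv-[50,50]
cv2.imwrite("pics/z8.png",np.hstack([cv2.resize(s[y:y+100,x:x+100],(400,400),interpolation=2),cv2.resize(im[160:400,200:440],(400,400),interpolation=2)]))
E
```

```text
(no output)
```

View pics/z8.png

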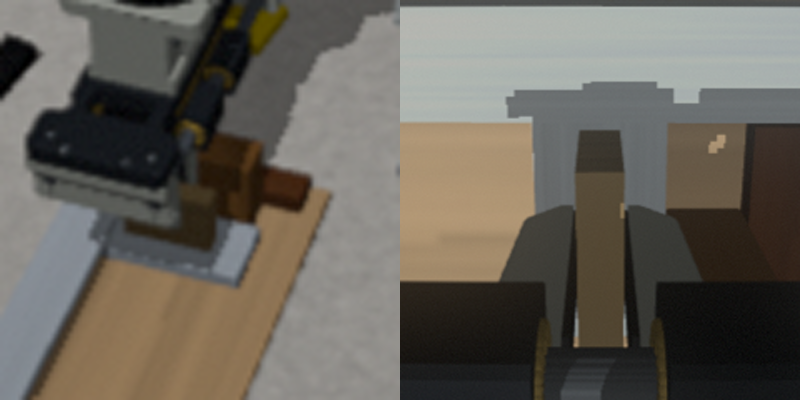

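The spacer stands upright between the datum and fin1, and the foot is under the lip. I'll release with a small opening and lift straight up.

>>> {"name": "move_arm", "arguments": {"moves": [{"offset": [-0.02, -0.02, 0.02], "angular": [0, 0, 0], "claw": 5}, {"offset": [-0.02, -0.02, 0.02], "angular": [0, 0, 0], "claw": 20}, {"offset": [-0.02, -0.03, 0], "angular": [0, 0, 0], "claw": 20}, {"offset": [-0.02, -0.03, 0], "angular": [0, 0, 0], "claw": 20}, {"offset": [-0.02, -0.03, -0.7], "angular": [0, 0, 0], "claw": 20}, {"offset": [-0.02, -0.03, -1.6], "angular": [0, 0, 0], "claw": 30}, {"offset": [-0.02, -0.03, -2.6], "angular": [0, 0, 0], "claw": 30}, {"offset": [-0.02, -0.03, -2.6], "angular": [0, 0, 0], "claw": 60}, {"offset": [-0.02, -0.03, -2.6], "angular": [0, 0, 0], "claw": 60}]}}

```text
t: 20.12
tcp_pos: [0.6252, -0.08, 0.1374]
tool_rot: [1.0, 0.004, -0.001, 0.001]
contact_force: [-0.5, -0.3, -0.8]
opening: 0.0452
grasp_force: 0.0
```

```bash
cat >> h.py <<'E'
def chk(show=()):
    """board coords of wood tops seen by wrist: [fin blades bright tops]"""
    im,C,st=snap("w%d"%int(status.state()['t']*10));return im,C
E
python3 - <<'E'
from h import *
fins();im,C=chk()
from scipy import ndimage
# spacer predicted corners and fin predicted corners drawn
b=lambda x,y,z:np.r_[bd(x,y),z]
for n,cx,cy,hx,hy,z in [("sp",-20,-148,18,12,.056),("foot",-45+0,-116,0,20,.014),("blade",0,-116,25,6,.051)]:
    P=np.array([b(cx+i*hx,cy+j*hy,z) for i,j in((1,1),(1,-1),(-1,-1),(-1,1))]);uv=proj(C,P);cv2.polylines(im,[np.round(uv*8).astype(int)],1,(0,0,255),1,cv2.LINE_AA,3);print(n,uv.round())
c=proj(C,[b(-10,-130,.03)])[0].astype(int);x,y=np.maximum(c-[100,75],0)
cv2.imwrite("pics/z9.png",cv2.resize(im[y:y+150,x:x+200],None,fx=4,fy=4,interpolation=2))
goto((*bd(-20,-148),.0209,90+YAW))
E
```

```text
fin [196 277   8  23 130] [199.2 287.8]
sp [[344. 238.]
 [377. 238.]
 [375. 284.]
 [343. 285.]]
foot [[293. 273.]
 [340. 273.]
 [340. 273.]
 [293. 273.]]
blade [[307. 200.]
 [324. 200.]
 [324. 266.]
 [308. 266.]]
t 20.23 pos [ 0.6245 -0.0793  0.1362] psi 0.5 F [ 0.1  0.9 -0.6] op 0.0534 gf 0.0
off [-0.388  0.593  2.309] ang [ -0.027   0.036 -18.009]
```

View pics/z9.png

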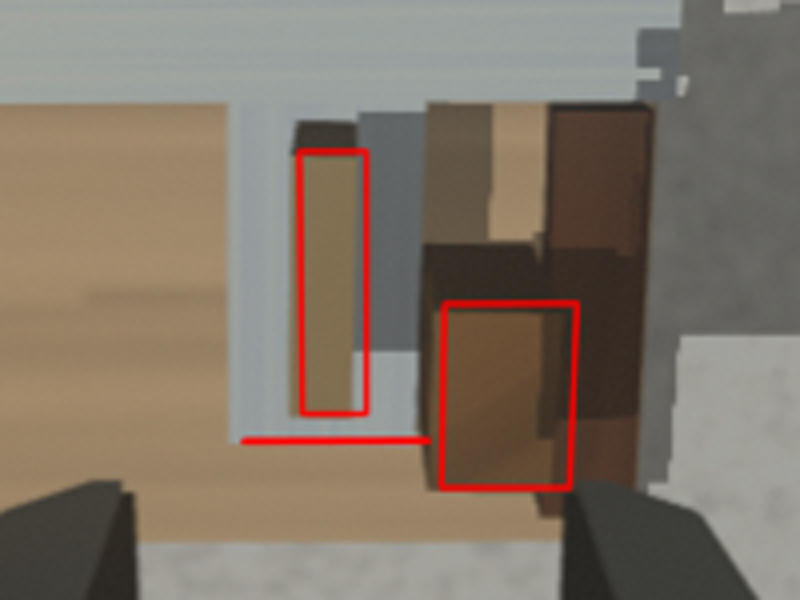

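Fin1 is square, and the spacer is snug against both it and the datum. Next I'll pick the spacer up again.

>>> {"name": "move_arm", "arguments": {"moves": [{"offset": [-0.41, 0.58, 0], "angular": [0, 0, -18], "claw": 60}, {"offset": [-0.41, 0.58, 0], "angular": [0, 0, -18], "claw": 60}, {"offset": [-0.41, 0.58, 0], "angular": [0, 0, -18], "claw": 60}, {"offset": [-0.41, 0.58, 0], "angular": [0, 0, -18], "claw": 60}, {"offset": [-0.41, 0.58, 0], "angular": [0, 0, -18], "claw": 60}, {"offset": [-0.41, 0.58, 0], "angular": [0, 0, -18], "claw": 60}, {"offset": [-0.41, 0.58, 0], "angular": [0, 0, -18], "claw": 60}, {"offset": [-0.41, 0.58, 0], "angular": [0, 0, -18], "claw": 60}, {"offset": [-0.41, 0.58, 0], "angular": [0, 0, -18], "claw": 60}, {"offset": [-0.41, 0.58, 0.3], "angular": [0, 0, -18], "claw": 60}, {"offset": [-0.41, 0.58, 1.4], "angular": [0, 0, -18], "claw": 60}, {"offset": [-0.41, 0.58, 1.4], "angular": [0, 0, -18], "claw": 60}]}}

```text
t: 21.72
tcp_pos: [0.6007, -0.1082, 0.0627]
tool_rot: [0.704, 0.71, -0.004, -0.005]
contact_force: [0.5, -0.5, 0.3]
opening: 0.0603
grasp_force: 0.0
```

```bash
sed -i 's/\[.6235,.039\]/[.6235,.040]/' h.py; grep -n "^O=" h.py; python3 - <<'E'
from h import *
fins();goto((.604,-.1085,.0205,90+YAW))
E
```

```text
37:O=np.array([.6235,.040]);YAW=.55
fin [403 271   8  10  46] [406.3 276.7]
fin [196 277   8  23 129] [199.2 287.8]
fin [358 278  11  24 165] [363.1 289.6]
t 21.77 pos [ 0.6034 -0.1077  0.0657] psi 90.52 F [-0.3 -0.1 -0. ] op 0.0599 gf 0.0
off [-0.017  0.017  0.903] ang [-0.068 -0.008 -0.006]
```

>>> {"name": "move_arm", "arguments": {"moves": [{"offset": [-0.01, 0.01, 0.5], "angular": [0, 0, 0], "claw": 60}, {"offset": [-0.01, 0.01, 0.9], "angular": [0, 0, 0], "claw": 60}, {"offset": [-0.01, 0.01, 0.9], "angular": [0, 0, 0], "claw": 60}, {"offset": [-0.01, 0.01, 0.9], "angular": [0, 0, 0], "claw": 60}, {"offset": [-0.01, 0.01, 0.9], "angular": [0, 0, 0], "claw": 30}, {"offset": [-0.01, 0.01, 0.9], "angular": [0, 0, 0], "claw": 30}, {"offset": [-0.01, 0.01, 0.9], "angular": [0, 0, 0], "claw": 30}, {"offset": [-0.01, 0.01, 0.9], "angular": [0, 0, 0], "claw": 30}, {"offset": [-0.01, 0.01, 0.9], "angular": [0, 0, 0], "claw": 30}], "force": 25}}

```text
t: 22.9
tcp_pos: [0.6059, -0.1082, 0.0235]
tool_rot: [0.704, 0.71, -0.0, 0.0]
contact_force: [-1.7, 0.5, 3.4]
opening: 0.0355
grasp_force: 25.0
```

```bash
python3 - <<'E'
from h import *
p=bd(-32,-79);goto((*p,.09,90+YAW),(*p,.026,90+YAW))
E
```

```text
t 22.9 pos [ 0.6059 -0.1082  0.0235] psi 90.54 F [-1.7  0.5  3.4] op 0.0355 gf 25.0
off [ 1.381 -0.261 -1.331] ang [-0.001  0.003 -0.002]
off [ 1.381 -0.26  -0.051] ang [-0.001  0.003 -0.002]
```

>>> {"name": "move_arm", "arguments": {"moves": [{"offset": [0, 0, -0.5], "angular": [0, 0, 0], "claw": 30}, {"offset": [0, 0, -1.4], "angular": [0, 0, 0], "claw": 30}, {"offset": [0, 0, -1.5], "angular": [0, 0, 0], "claw": 30}, {"offset": [0.7, -0.13, -1.5], "angular": [0, 0, 0], "claw": 30}, {"offset": [1.38, -0.26, -1.5], "angular": [0, 0, 0], "claw": 30}, {"offset": [1.38, -0.26, -1.5], "angular": [0, 0, 0], "claw": 30}, {"offset": [1.38, -0.26, -1.5], "angular": [0, 0, 0], "claw": 30}, {"offset": [1.38, -0.26, -0.6], "angular": [0, 0, 0], "claw": 30}, {"offset": [1.38, -0.26, -0.1], "angular": [0, 0, 0], "claw": 30}, {"offset": [1.38, -0.26, -0.05], "angular": [0, 0, 0], "claw": 30}, {"offset": [1.38, -0.26, -0.05], "angular": [0, 0, 0], "claw": 30}, {"offset": [1.38, -0.26, -0.05], "angular": [0, 0, 0], "claw": 30}]}}

```text
t: 24.4
tcp_pos: [0.5933, -0.0395, 0.0266]
tool_rot: [0.704, 0.71, 0.001, 0.001]
contact_force: [0.0, 0.9, -0.8]
opening: 0.0358
grasp_force: 25.0
```

```bash
python3 - <<'E'
from h import *
p=bd(-32,-84);goto((*p,.0235,90+YAW));print(inv(status.state()['tcp_pos']))
E
```

```text
t 24.4 pos [ 0.5933 -0.0395  0.0266] psi 90.51 F [ 0.   0.9 -0.8] op 0.0358 gf 25.0
off [-0.095 -0.02   0.063] ang [ 0.024  0.    -0.008]
[-30.98353137 -79.25482458]
```

>>> {"name": "move_arm", "arguments": {"moves": [{"offset": [-0.05, -0.02, 0.03], "angular": [0, 0, 0], "claw": 30}, {"offset": [-0.08, -0.02, 0.04], "angular": [0, 0, 0], "claw": 30}, {"offset": [-0.09, -0.02, 0.04], "angular": [0, 0, 0], "claw": 30}, {"offset": [-0.09, -0.02, 0.04], "angular": [0, 0, 0], "claw": 30}, {"offset": [-0.09, -0.02, 0.06], "angular": [0, 0, 0], "claw": 30}, {"offset": [-0.09, -0.02, 0.06], "angular": [0, 0, 0], "claw": 30}]}}

```text
t: 25.15
tcp_pos: [0.5915, -0.0438, 0.0228]
tool_rot: [0.704, 0.71, 0.0, 0.0]
contact_force: [-0.0, -0.5, -0.1]
opening: 0.0357
grasp_force: 25.0
```

```bash
python3 - <<'E'
from h import *
p=bd(-32,-84);goto((.592,-.0442,.0235,90+YAW));print(inv(status.state()['tcp_pos']))
E
```

```text
t 25.15 pos [ 0.5915 -0.0438  0.0228] psi 90.55 F [-0.  -0.5 -0.1] op 0.0357 gf 25.0
off [-0.009  0.009 -0.015] ang [ 0.003  0.001 -0.   ]
[-32.77614162 -83.4553655 ]
```

>>> {"name": "move_arm", "arguments": {"moves": [{"offset": [-0.01, 0, 0], "angular": [0, 0, 0], "claw": 60}, {"offset": [-0.01, 0, 0], "angular": [0, 0, 0], "claw": 60}, {"offset": [-0.01, 0, 0], "angular": [0, 0, 0], "claw": 60}, {"offset": [0, 0, -1], "angular": [0, 0, 0], "claw": 60}, {"offset": [0, 0, -2], "angular": [0, 0, 0], "claw": 60}, {"offset": [0, 0, -2], "angular": [0, 0, 0], "claw": 60}]}}

```text
t: 25.9
tcp_pos: [0.5946, -0.0429, 0.127]
tool_rot: [0.704, 0.71, 0.003, 0.003]
contact_force: [0.0, 0.0, -0.4]
opening: 0.0601
grasp_force: 0.0
```

```bash
python3 - <<'E'
from h import *
fins();goto((.447,.2557,.13,3))
E
```

```text
fin [196 277   7  23 126] [199.2 287.7]
fin [358 278  11  24 171] [363.1 289.5]
t 25.95 pos [ 0.5926 -0.0436  0.1244] psi 90.54 F [ 0.  -0.2 -0.1] op 0.0602 gf 0.0
off [ 6.013 -2.855 -0.124] ang [ 0.039 -0.033 17.508]
```

>>> {"name": "move_arm", "arguments": {"moves": [{"offset": [6, -2.86, -0.1], "angular": [0, 0, 17.5], "claw": 40}, {"offset": [6, -2.86, -0.1], "angular": [0, 0, 17.5], "claw": 40}, {"offset": [6, -2.86, -0.1], "angular": [0, 0, 17.5], "claw": 40}, {"offset": [6, -2.86, -0.1], "angular": [0, 0, 17.5], "claw": 40}, {"offset": [6, -2.86, -0.1], "angular": [0, 0, 17.5], "claw": 40}, {"offset": [6, -2.86, -0.1], "angular": [0, 0, 17.5], "claw": 40}, {"offset": [6, -2.86, -0.1], "angular": [0, 0, 17.5], "claw": 40}, {"offset": [6, -2.86, -0.1], "angular": [0, 0, 17.5], "claw": 40}, {"offset": [6, -2.86, -0.1], "angular": [0, 0, 17.5], "claw": 40}, {"offset": [6, -2.86, -0.1], "angular": [0, 0, 17.5], "claw": 40}, {"offset": [6, -2.86, -0.1], "angular": [0, 0, 17.5], "claw": 40}, {"offset": [6, -2.86, -0.1], "angular": [0, 0, 17.5], "claw": 40}]}}

```text
t: 27.45
tcp_pos: [0.4456, 0.2546, 0.1276]
tool_rot: [1.0, 0.027, -0.0, -0.0]
contact_force: [0.3, 0.4, -0.4]
opening: 0.04
grasp_force: 0.0
```

```bash
cat >> h.py <<'E'
def blade(x,y,h,yaw):
    im,C,st=snap("b%d"%int(status.state()['t']*10));m=wood(im)
    cx=proj(C,[[x,y,h]])[0];print("pred",cx.round(1));n,l,s,c=cv2.connectedComponentsWithStats(m)
    for i in range(1,n):
        if s[i,4]>150 and abs(c[i]-cx).max()<70:
            r=cv2.minAreaRect(np.argwhere(l==i)[:,::-1].astype(np.float32));b=plane(C,cv2.boxPoints(r),h)[:,:2]
            e=max((b[1]-b[0],b[2]-b[1]),key=np.linalg.norm);e=e*np.sign(e[0])
            print(s[i],"ctr",b.mean(0).round(4),"len",np.linalg.norm(e).round(4),"wid",min(np.linalg.norm(b[1]-b[0]),np.linalg.norm(b[2]-b[1])).round(4),"yaw",np.degrees(np.arctan2(e[1],e[0])).round(2))
    zt=h-.045
    goto((x,y,zt,yaw))
E
python3 - <<'E'
from h import *
blade(.447,.2557,.065,3)
E
```

```text
pred [318.2 241.4]
[ 310  206   16   70 1095] ctr [0.447  0.2562] len 0.0487 wid 0.0099 yaw 3.22
t 27.5 pos [0.4456 0.2547 0.1276] psi 3.06 F [-0.8 -0.2  0.5] op 0.0401 gf 0.0
off [ 0.029 -0.019  2.152] ang [-0.001  0.002  0.012]
```

>>> {"name": "move_arm", "arguments": {"moves": [{"offset": [0.03, -0.02, 1], "angular": [0, 0, 0], "claw": 40}, {"offset": [0.03, -0.02, 2], "angular": [0, 0, 0], "claw": 40}, {"offset": [0.03, -0.02, 2.15], "angular": [0, 0, 0], "claw": 40}, {"offset": [0.03, -0.02, 2.15], "angular": [0, 0, 0], "claw": 40}, {"offset": [0.03, -0.02, 2.15], "angular": [0, 0, 0], "claw": 5}, {"offset": [0.03, -0.02, 2.15], "angular": [0, 0, 0], "claw": 5}, {"offset": [0.03, -0.02, 2.15], "angular": [0, 0, 0], "claw": 5}, {"offset": [0.03, -0.02, 2.15], "angular": [0, 0, 0], "claw": 5}], "force": 25}}

```text
t: 28.5
tcp_pos: [0.4474, 0.2562, 0.0209]
tool_rot: [1.0, 0.027, 0.001, -0.0]
contact_force: [-0.8, 0.4, 5.0]
opening: 0.0119
grasp_force: 25.0
```

```bash
python3 - <<'E'
from h import *
p=bd(-28,-47);goto((*p,.105,YAW),(*p,.03,YAW))
E
```

```text
t 28.5 pos [0.4474 0.2562 0.0209] psi 3.04 F [-0.8  0.4  5. ] op 0.0119 gf 25.0
off [ 2.689  5.419 -1.683] ang [-0.007 -0.013  0.499]
off [ 2.687  5.42  -0.183] ang [-0.007 -0.013  0.499]
```

>>> {"name": "move_arm", "arguments": {"moves": [{"offset": [0, 0, -0.8], "angular": [0, 0, 0], "claw": 5}, {"offset": [0, 0, -1.68], "angular": [0, 0, 0], "claw": 5}, {"offset": [2.69, 5.42, -1.68], "angular": [0, 0, 0.5], "claw": 5}, {"offset": [2.69, 5.42, -1.68], "angular": [0, 0, 0.5], "claw": 5}, {"offset": [2.69, 5.42, -1.68], "angular": [0, 0, 0.5], "claw": 5}, {"offset": [2.69, 5.42, -1.68], "angular": [0, 0, 0.5], "claw": 5}, {"offset": [2.69, 5.42, -1.68], "angular": [0, 0, 0.5], "claw": 5}, {"offset": [2.69, 5.42, -1.68], "angular": [0, 0, 0.5], "claw": 5}, {"offset": [2.69, 5.42, -1.68], "angular": [0, 0, 0.5], "claw": 5}, {"offset": [2.69, 5.42, -1.68], "angular": [0, 0, 0.5], "claw": 5}, {"offset": [2.69, 5.42, -1.68], "angular": [0, 0, 0.5], "claw": 5}, {"offset": [2.69, 5.42, -1.68], "angular": [0, 0, 0.5], "claw": 5}]}}

```text
t: 30.0
tcp_pos: [0.5955, -0.0066, 0.1043]
tool_rot: [1.0, 0.005, 0.0, -0.0]
contact_force: [0.5, -0.2, -1.3]
opening: 0.0118
grasp_force: 25.0
```

>>> {"name": "move_arm", "arguments": {"moves": [{"offset": [0, 0, 0.6], "angular": [0, 0, 0], "claw": 5}, {"offset": [0, 0, 1.2], "angular": [0, 0, 0], "claw": 5}, {"offset": [0, 0, 1.48], "angular": [0, 0, 0], "claw": 5}, {"offset": [0, 0, 1.5], "angular": [0, 0, 0], "claw": 5}, {"offset": [0, 0, 1.5], "angular": [0, 0, 0], "claw": 5}, {"offset": [0, 0, 1.5], "angular": [0, 0, 0], "claw": 5}, {"offset": [0, 0, 1.5], "angular": [0, 0, 0], "claw": 5}]}}

```text
t: 30.88
tcp_pos: [0.5963, -0.0075, 0.0299]
tool_rot: [1.0, 0.005, 0.001, -0.0]
contact_force: [-0.2, -0.1, -1.7]
opening: 0.012
grasp_force: 25.0
```

```bash
python3 - <<'E'
from h import *
goto((*bd(0,-47),.028,YAW));print(inv(status.state()['tcp_pos']))
E
```

```text
t 30.88 pos [ 0.5963 -0.0075  0.0299] psi 0.54 F [-0.2 -0.1 -1.7] op 0.012 gf 25.0
off [ 0.554 -0.006  0.039] ang [-0.001 -0.017 -0.002]
[-27.69715567 -47.2858639 ]
```

>>> {"name": "move_arm", "arguments": {"moves": [{"offset": [0, 0, 0.04], "angular": [0, 0, 0], "claw": 5}, {"offset": [0, 0, 0.04], "angular": [0, 0, 0], "claw": 5}, {"offset": [0.15, 0, 0.04], "angular": [0, 0, 0], "claw": 5}, {"offset": [0.3, 0, 0.04], "angular": [0, 0, 0], "claw": 5}, {"offset": [0.42, 0, 0.04], "angular": [0, 0, 0], "claw": 5}, {"offset": [0.5, 0, 0.04], "angular": [0, 0, 0], "claw": 5}, {"offset": [0.55, 0, 0.04], "angular": [0, 0, 0], "claw": 5}, {"offset": [0.59, 0, 0.04], "angular": [0, 0, 0], "claw": 5}, {"offset": [0.62, 0, 0.04], "angular": [0, 0, 0], "claw": 5}, {"offset": [0.62, 0, 0.04], "angular": [0, 0, 0], "claw": 5}]}}

```text
t: 32.12
tcp_pos: [0.6242, -0.0073, 0.0272]
tool_rot: [1.0, 0.005, -0.003, 0.0]
contact_force: [-5.3, 0.1, 4.4]
opening: 0.0117
grasp_force: 25.0
```

```bash
python3 - <<'E'
from h import *
goto((.6245,-.0119,.028,YAW));print(inv(status.state()['tcp_pos']))
E
```

```text
t 32.12 pos [ 0.6242 -0.0073  0.0272] psi 0.55 F [-5.3  0.1  4.4] op 0.0117 gf 25.0
off [ 0.005  0.093 -0.015] ang [ 0.004  0.059 -0.   ]
[  0.22831425 -47.26848226]
```

Contact with the stop at 5 N. I'll ease off a little and move to the spacer.

>>> {"name": "move_arm", "arguments": {"moves": [{"offset": [-0.03, 0.03, 0], "angular": [0, 0, 0], "claw": 5}, {"offset": [-0.03, 0.06, 0], "angular": [0, 0, 0], "claw": 5}, {"offset": [-0.03, 0.08, 0], "angular": [0, 0, 0], "claw": 5}, {"offset": [-0.03, 0.093, 0], "angular": [0, 0, 0], "claw": 5}, {"offset": [-0.03, 0.093, 0], "angular": [0, 0, 0], "claw": 5}]}}

```text
t: 32.75
tcp_pos: [0.6241, -0.0082, 0.0273]
tool_rot: [1.0, 0.006, -0.001, -0.002]
contact_force: [-3.9, 4.7, 3.8]
opening: 0.0121
grasp_force: 25.0
```

```bash
python3 - <<'E'
from h import *
goto((.6245,-.0119,.028,YAW));print(inv(status.state()['tcp_pos']))
E
```

```text
t 32.75 pos [ 0.6241 -0.0082  0.0273] psi 0.69 F [-3.9  4.7  3.8] op 0.0121 gf 25.0
off [ 0.007  0.073 -0.015] ang [-0.05   0.023  0.028]
[  0.1419103  -48.23402385]
```

>>> {"name": "move_arm", "arguments": {"moves": [{"offset": [-0.07, 0, -0.04], "angular": [0, 0, 0], "claw": 5}, {"offset": [-0.07, 0, -0.04], "angular": [0, 0, 0], "claw": 5}, {"offset": [-0.07, 0, -0.04], "angular": [0, 0, 0], "claw": 5}]}}

```text
t: 33.12
tcp_pos: [0.6227, -0.0123, 0.0293]
tool_rot: [1.0, 0.004, 0.001, 0.0]
contact_force: [0.1, 1.2, -1.3]
opening: 0.0117
grasp_force: 25.0
```

```bash
python3 - <<'E'
from h import *
goto((.6245,-.0119,.028,YAW));print(inv(status.state()['tcp_pos']))
im,C=chk()
b=lambda x,y,z:np.r_[bd(x,y),z]
c=proj(C,[b(-25,-84,.03)])[0].astype(int);x,y=np.maximum(c-[120,90],0)
cv2.imwrite("pics/z10.png",cv2.resize(im[y:y+180,x:x+240],None,fx=3.3,fy=3.3,interpolation=2))
E
```

```text
t 33.12 pos [ 0.6227 -0.0123  0.0293] psi 0.51 F [ 0.1  1.2 -1.3] op 0.0117 gf 25.0
off [ 0.037 -0.008  0.025] ang [ 0.001 -0.021 -0.008]
[ -1.33304718 -52.30675869]
```

>>> {"name": "move_arm", "arguments": {"moves": [{"offset": [0.03, 0, 0.02], "angular": [0, 0, 0], "claw": 5}, {"offset": [0.07, 0, 0.03], "angular": [0, 0, 0], "claw": 5}, {"offset": [0.07, 0, 0.04], "angular": [0, 0, 0], "claw": 5}, {"offset": [0.07, 0, 0.04], "angular": [0, 0, 0], "claw": 5}]}}

```text
t: 33.67
tcp_pos: [0.6242, -0.0122, 0.0271]
tool_rot: [1.0, 0.005, -0.001, 0.0]
contact_force: [-4.3, 0.5, 3.1]
opening: 0.012
grasp_force: 25.0
```

```bash
python3 - <<'E'
from h import *
goto((.6245,-.0119,.028,YAW));print(inv(status.state()['tcp_pos']))
E
```

```text
t 33.67 pos [ 0.6242 -0.0122  0.0271] psi 0.54 F [-4.3  0.5  3.1] op 0.012 gf 25.0
off [ 0.007 -0.007 -0.017] ang [ 0.006  0.025 -0.002]
[  0.17347567 -52.2441292 ]
```

>>> {"name": "move_arm", "arguments": {"moves": [{"offset": [0, 0, 0], "angular": [0, 0, 0], "claw": 20}, {"offset": [0, 0, 0], "angular": [0, 0, 0], "claw": 20}, {"offset": [-0.03, 0, 0], "angular": [0, 0, 0], "claw": 20}, {"offset": [-0.03, 0, -0.7], "angular": [0, 0, 0], "claw": 20}, {"offset": [-0.03, 0, -1.6], "angular": [0, 0, 0], "claw": 30}, {"offset": [-0.03, 0, -2.4], "angular": [0, 0, 0], "claw": 30}, {"offset": [-0.03, 0.3, -2.4], "angular": [0, 0, 0], "claw": 60}, {"offset": [-0.03, 0.5, -2.4], "angular": [0, 0, 0], "claw": 60}, {"offset": [-0.03, 0.5, -2.4], "angular": [0, 0, 0], "claw": 60}, {"offset": [-0.03, 0.5, -2.4], "angular": [0, 0, 0], "claw": 60}]}}

```text
t: 34.92
tcp_pos: [0.6232, -0.0366, 0.1458]
tool_rot: [1.0, 0.005, -0.001, -0.0]
contact_force: [-1.0, -0.7, -0.6]
opening: 0.0594
grasp_force: 0.0
```

```bash
python3 - <<'E'
from h import *
fins();goto((.5925,-.0440,.0228,90+YAW));im,C=chk()
h=cv2.cvtColor(im,cv2.COLOR_BGR2HSV)
# foot low-saturation run along board line x=-38 at z=.014 (foot top) -> edges
for bx in (27,-35,-41):
    ys=np.arange(-165,-10,.5);P=np.array([np.r_[bd(bx,y),.014] for y in ys]);uv=proj(C,P)
    s=cv2.remap(h,uv[:,0].astype(np.float32).reshape(1,-1),uv[:,1].astype(np.float32).reshape(1,-1),1)[0][:,1].astype(int)
    grey=s<60;k=np.flatnonzero(np.diff(grey.astype(int)));print(bx,[(ys[i],"in" if grey[i+1] else "out") for i in k])
E
```

```text
fin [402 257  11  24 179] [407.4 268.6]
t 34.98 pos [ 0.6235 -0.0363  0.1461] psi 0.58 F [0.2 0.1 0.1] op 0.0596 gf 0.0
off [-0.616  0.15   2.467] ang [-2.4000e-02  9.0000e-03 -1.7993e+01]
27 [(np.float64(-159.0), 'out'), (np.float64(-137.0), 'in'), (np.float64(-94.5), 'out'), (np.float64(-92.5), 'in'), (np.float64(-91.5), 'out'), (np.float64(-74.0), 'in'), (np.float64(-32.0), 'out')]
-35 [(np.float64(-137.5), 'in'), (np.float64(-128.0), 'out'), (np.float64(-114.0), 'in'), (np.float64(-99.0), 'out'), (np.float64(-72.5), 'in'), (np.float64(-56.0), 'out'), (np.float64(-40.5), 'in'), (np.float64(-32.0), 'out')]
-41 [(np.float64(-138.0), 'in'), (np.float64(-99.0), 'out'), (np.float64(-72.5), 'in'), (np.float64(-55.0), 'out'), (np.float64(-40.5), 'in'), (np.float64(-32.0), 'out')]
```

```bash
cat >> h.py <<'E'
def edge(im,C,fixed,lo,hi,axis,z=.014):
    """grey/wood transition along board line; axis 'x': scan x at y=fixed; returns transitions"""
    s=np.arange(lo,hi,.25);P=np.array([np.r_[bd(*((v,fixed) if axis=='x' else (fixed,v))),z] for v in s]);uv=proj(C,P).astype(np.float32)
    h=cv2.cvtColor(im,cv2.COLOR_BGR2HSV);a=cv2.remap(h,uv[:,:1].T.copy(),uv[:,1:].T.copy(),1)[0][:,1].astype(int)<60
    return [float(s[i]) for i in np.flatnonzero(np.diff(a.astype(int)))]
def feet(im,C,cs):
    for c in cs:
        print("fin@",c,"near-edge x:",[edge(im,C,c+d,-58,-30,'x') for d in(-15,-8,8,15)],"y-:",[edge(im,C,x,c-28,c-12,'y') for x in(-40,-33,-27,20,27)],"y+:",[edge(im,C,x,c+12,c+28,'y') for x in(-40,-33,-27,20,27)])
E
python3 - <<'E'
from h import *
im,C=chk();feet(im,C,(-116,-52))
E
```

```text
fin@ -116 near-edge x: [[-46.0], [-46.5, -38.75], [-46.5], [-46.5]] y-: [[-137.5], [-137.5], [-137.5], [-136.5], [-137.0]] y+: [[-99.0], [-99.25], [-97.5], [-94.75], [-94.25]]
fin@ -52 near-edge x: [[-46.0], [-46.25], [], [-46.0]] y-: [[-72.5], [-72.25], [-73.25], [-73.25], [-74.0]] y+: [[-32.25], [-32.25], [-32.25], [-32.0], [-32.0]]
```

>>> {"name": "move_arm", "arguments": {"moves": [{"offset": [-0.62, 0.15, 0], "angular": [0, 0, -18], "claw": 60}, {"offset": [-0.62, 0.15, 0], "angular": [0, 0, -18], "claw": 60}, {"offset": [-0.62, 0.15, 0], "angular": [0, 0, -18], "claw": 60}, {"offset": [-0.62, 0.15, 0], "angular": [0, 0, -18], "claw": 60}, {"offset": [-0.62, 0.15, 0], "angular": [0, 0, -18], "claw": 60}, {"offset": [-0.62, 0.15, 0], "angular": [0, 0, -18], "claw": 60}, {"offset": [-0.62, 0.15, 0], "angular": [0, 0, -18], "claw": 60}, {"offset": [-0.62, 0.15, 0], "angular": [0, 0, -18], "claw": 60}, {"offset": [-0.62, 0.15, 0], "angular": [0, 0, -18], "claw": 60}, {"offset": [-0.62, 0.15, 0.3], "angular": [0, 0, -18], "claw": 60}, {"offset": [-0.62, 0.15, 1.6], "angular": [0, 0, -18], "claw": 60}, {"offset": [-0.62, 0.15, 1.6], "angular": [0, 0, -18], "claw": 60}]}}

```text
t: 36.58
tcp_pos: [0.5885, -0.0455, 0.0623]
tool_rot: [0.704, 0.71, -0.004, -0.004]
contact_force: [-0.6, -0.7, -0.5]
opening: 0.0602
grasp_force: 0.0
```

```bash
python3 - <<'E'
from h import *
fins();goto((.5920,-.0440,.0225,90+YAW))
E
```

```text
fin [358 278  11  24 168] [363.1 289.5]
t 36.62 pos [ 0.591  -0.0448  0.0649] psi 90.53 F [0.  0.4 0.1] op 0.0602 gf 0.0
off [0.016 0.025 0.847] ang [-0.066 -0.001 -0.003]
```

>>> {"name": "move_arm", "arguments": {"moves": [{"offset": [0.01, 0.02, 0.5], "angular": [0, 0, 0], "claw": 60}, {"offset": [0.01, 0.02, 0.85], "angular": [0, 0, 0], "claw": 60}, {"offset": [0.01, 0.02, 0.85], "angular": [0, 0, 0], "claw": 60}, {"offset": [0.01, 0.02, 0.85], "angular": [0, 0, 0], "claw": 60}, {"offset": [0.01, 0.02, 0.85], "angular": [0, 0, 0], "claw": 30}, {"offset": [0.01, 0.02, 0.85], "angular": [0, 0, 0], "claw": 30}, {"offset": [0.01, 0.02, 0.85], "angular": [0, 0, 0], "claw": 30}, {"offset": [0.01, 0.02, 0.85], "angular": [0, 0, 0], "claw": 30}, {"offset": [0.01, 0.02, 0.85], "angular": [0, 0, 0], "claw": 30}], "force": 25}}

```text
t: 37.75
tcp_pos: [0.5936, -0.0443, 0.0248]
tool_rot: [0.704, 0.71, -0.0, -0.0]
contact_force: [-2.4, -0.3, 4.8]
opening: 0.0352
grasp_force: 25.0
```

```bash
python3 - <<'E'
from h import *
p=bd(-5,-15);goto((*p,.11,90+YAW),(*p,.027,90+YAW));print(inv(status.state()['tcp_pos']))
E
```

```text
t 37.75 pos [ 0.5936 -0.0443  0.0248] psi 90.54 F [-2.4 -0.3  4.8] op 0.0352 gf 25.0
off [ 1.38   0.513 -1.704] ang [-0.011  0.004 -0.001]
off [ 1.381  0.515 -0.044] ang [-0.011  0.004 -0.001]
[-30.75189481 -84.0269859 ]
```

>>> {"name": "move_arm", "arguments": {"moves": [{"offset": [0, 0, -0.5], "angular": [0, 0, 0], "claw": 30}, {"offset": [0, 0, -1.4], "angular": [0, 0, 0], "claw": 30}, {"offset": [0, 0, -1.9], "angular": [0, 0, 0], "claw": 30}, {"offset": [0.7, 0.25, -1.9], "angular": [0, 0, 0], "claw": 30}, {"offset": [1.38, 0.51, -1.9], "angular": [0, 0, 0], "claw": 30}, {"offset": [1.38, 0.51, -1.9], "angular": [0, 0, 0], "claw": 30}, {"offset": [1.38, 0.51, -1.9], "angular": [0, 0, 0], "claw": 30}, {"offset": [1.38, 0.51, -0.9], "angular": [0, 0, 0], "claw": 30}, {"offset": [1.38, 0.51, -0.1], "angular": [0, 0, 0], "claw": 30}, {"offset": [1.38, 0.51, -0.04], "angular": [0, 0, 0], "claw": 30}, {"offset": [1.38, 0.51, -0.04], "angular": [0, 0, 0], "claw": 30}, {"offset": [1.38, 0.51, -0.04], "angular": [0, 0, 0], "claw": 30}]}}

```text
t: 39.25
tcp_pos: [0.6201, 0.0248, 0.0283]
tool_rot: [0.704, 0.71, 0.001, 0.001]
contact_force: [0.7, -1.3, -1.4]
opening: 0.0359
grasp_force: 25.0
```

```bash
python3 - <<'E'
from h import *
p=bd(-5,-19.8);goto((*p,.0248,90+YAW));print(inv(status.state()['tcp_pos']))
E
```

```text
t 39.25 pos [0.6201 0.0248 0.0283] psi 90.5 F [ 0.7 -1.3 -1.4] op 0.0359 gf 25.0
off [-0.093 -0.03   0.069] ang [ 0.035 -0.003 -0.01 ]
[ -3.50299047 -15.17248567]
```

>>> {"name": "move_arm", "arguments": {"moves": [{"offset": [-0.05, -0.03, 0.03], "angular": [0, 0, 0], "claw": 30}, {"offset": [-0.09, -0.03, 0.04], "angular": [0, 0, 0], "claw": 30}, {"offset": [-0.09, -0.03, 0.05], "angular": [0, 0, 0], "claw": 30}, {"offset": [-0.09, -0.03, 0.07], "angular": [0, 0, 0], "claw": 30}, {"offset": [-0.09, -0.03, 0.07], "angular": [0, 0, 0], "claw": 30}, {"offset": [-0.09, -0.03, 0.07], "angular": [0, 0, 0], "claw": 60}, {"offset": [-0.09, -0.03, 0.07], "angular": [0, 0, 0], "claw": 60}, {"offset": [-0.09, -0.03, 0.07], "angular": [0, 0, 0], "claw": 60}, {"offset": [-0.08, -0.03, -0.9], "angular": [0, 0, 0], "claw": 60}, {"offset": [-0.08, -0.03, -1.9], "angular": [0, 0, 0], "claw": 60}, {"offset": [-0.08, -0.03, -2.2], "angular": [0, 0, 0], "claw": 60}]}}

```text
t: 40.62
tcp_pos: [0.6195, 0.022, 0.1404]
tool_rot: [0.704, 0.71, 0.003, 0.002]
contact_force: [0.0, 0.3, -0.4]
opening: 0.0598
grasp_force: 0.0
```

```bash
python3 - <<'E'
from h import *
fins();goto((*bd(0,-116),.13,YAW),(.6242,-.0759,.012,YAW))
E
```

```text
fin [403 257  10  21 127] [408.1 265.2]
t 40.67 pos [0.6195 0.0217 0.1406] psi 90.54 F [0.5 0.6 0.3] op 0.0602 gf 0.0
off [-1.955  0.083  0.212] ang [ 0.053 -0.065 17.997]
off [-1.954  0.059  2.572] ang [ 0.053 -0.065 17.997]
```

>>> {"name": "move_arm", "arguments": {"moves": [{"offset": [-1.95, 0.06, 0.2], "angular": [0, 0, 18], "claw": 40}, {"offset": [-1.95, 0.06, 0.2], "angular": [0, 0, 18], "claw": 40}, {"offset": [-1.95, 0.06, 0.2], "angular": [0, 0, 18], "claw": 40}, {"offset": [-1.95, 0.06, 0.2], "angular": [0, 0, 18], "claw": 35}, {"offset": [-1.95, 0.06, 0.2], "angular": [0, 0, 18], "claw": 35}, {"offset": [-1.95, 0.06, 0.2], "angular": [0, 0, 18], "claw": 35}, {"offset": [-1.95, 0.06, 0.2], "angular": [0, 0, 18], "claw": 35}, {"offset": [-1.95, 0.06, 0.2], "angular": [0, 0, 18], "claw": 35}, {"offset": [-1.95, 0.06, 0.2], "angular": [0, 0, 18], "claw": 35}, {"offset": [-1.95, 0.06, 0.2], "angular": [0, 0, 18], "claw": 35}, {"offset": [-1.95, 0.06, 0.2], "angular": [0, 0, 18], "claw": 35}]}}

```text
t: 42.05
tcp_pos: [0.6207, -0.0765, 0.1257]
tool_rot: [1.0, 0.005, -0.001, -0.0]
contact_force: [0.2, 0.5, -0.1]
opening: 0.035
grasp_force: 0.0
```

```bash
python3 - <<'E'
from h import *
fins();goto((.6242,-.0759,.013,YAW));im,C=chk();feet(im,C,(-116,-52))
print("datum face",[edge(im,C,x,-170,-150,'y',.018) for x in(-40,-20,0,20)])
E
```

```text
t 42.1 pos [ 0.6209 -0.0765  0.1259] psi 0.59 F [-0.3  0.7 -0. ] op 0.0347 gf 0.0
off [ 0.069 -0.012  2.258] ang [-0.002  0.015  0.008]
fin@ -116 near-edge x: [[-46.0], [-46.25], [-46.5], [-46.5]] y-: [[-137.5], [-137.25], [-137.25], [-136.75], [-137.0]] y+: [[-96.5], [-96.25], [-96.0], [-95.0], [-94.5]]
fin@ -52 near-edge x: [[-56.75, -46.0], [-46.0], [], []] y-: [[-73.75], [-73.75], [-74.0], [-74.25], [-74.25]] y+: [[], [], [], [-32.25], [-32.0]]
datum face [[], [], [], []]
```

>>> {"name": "move_arm", "arguments": {"moves": [{"offset": [0.06, -0.01, 1], "angular": [0, 0, 0], "claw": 35}, {"offset": [0.06, -0.01, 2], "angular": [0, 0, 0], "claw": 35}, {"offset": [0.06, -0.01, 2.25], "angular": [0, 0, 0], "claw": 35}, {"offset": [0.06, -0.01, 2.25], "angular": [0, 0, 0], "claw": 35}, {"offset": [0.06, -0.01, 2.25], "angular": [0, 0, 0], "claw": 5}, {"offset": [0.06, -0.01, 2.25], "angular": [0, 0, 0], "claw": 5}, {"offset": [0.06, -0.01, 2.25], "angular": [0, 0, 0], "claw": 5}, {"offset": [0.06, -0.01, 2.25], "angular": [0, 0, 0], "claw": 5}], "force": 20}}

```text
t: 43.15
tcp_pos: [0.6253, -0.076, 0.0155]
tool_rot: [1.0, 0.005, 0.001, 0.0]
contact_force: [-0.2, -1.1, 5.2]
opening: 0.0116
grasp_force: 20.0
```

```bash
python3 - <<'E'
from h import *
goto((.6242,-.0759,.013,YAW));print(inv(status.state()['tcp_pos']))
E
```

```text
t 43.15 pos [ 0.6253 -0.076   0.0155] psi 0.53 F [-0.2 -1.1  5.2] op 0.0116 gf 20.0
off [-0.021 -0.002  0.05 ] ang [ 0.002 -0.025 -0.003]
[   0.64282175 -116.02030673]
```

>>> {"name": "move_arm", "arguments": {"moves": [{"offset": [0.03, 0, -0.02], "angular": [0, 0, 0], "claw": 5}, {"offset": [0.06, 0, -0.02], "angular": [0, 0, 0], "claw": 5}, {"offset": [0.06, 0, -0.02], "angular": [0, 0, 0], "claw": 5}, {"offset": [0.03, 0, -0.02], "angular": [0, 0, 0], "claw": 5}, {"offset": [0.03, 0, -0.02], "angular": [0, 0, 0], "claw": 20}, {"offset": [0.03, 0, -0.02], "angular": [0, 0, 0], "claw": 25}, {"offset": [0, 0, -0.02], "angular": [0, 0, 0], "claw": 25}, {"offset": [0, 0, -1], "angular": [0, 0, 0], "claw": 30}, {"offset": [0, 0, -2], "angular": [0, 0, 0], "claw": 40}, {"offset": [-0.5, 0.2, -2.3], "angular": [0, 0, 0], "claw": 40}, {"offset": [-1.5, 0.6, -2.3], "angular": [0, 0, 0], "claw": 40}, {"offset": [-2, 0.8, -2.3], "angular": [0, 0, 0], "claw": 40}]}}

```text
t: 44.65
tcp_pos: [0.522, -0.1184, 0.1292]
tool_rot: [1.0, 0.004, -0.001, 0.001]
contact_force: [0.4, -0.6, -0.3]
opening: 0.0397
grasp_force: 0.0
```

```bash
python3 - <<'E'
from h import *
goto();im,C=chk();feet(im,C,(-116,));
n,l,s,c=cv2.connectedComponentsWithStats(wood(im))
for i in range(1,n):
    if s[i,4]>150:print(s[i],c[i].round(1),plane(C,c[i],.075).round(3))
E
```

```text
t 44.65 pos [ 0.522  -0.1184  0.1292] psi 0.44 F [ 0.4 -0.6 -0.3] op 0.0397 gf 0.0
fin@ -116 near-edge x: [[-47.0], [-47.0], [-47.0], [-47.0]] y-: [[-138.0], [-137.75], [-137.75], [-137.75], [-137.75]] y+: [[-96.5], [-96.5], [-96.5], [-96.0], [-96.0]]
[484   0  23  89 274] [494.6  46.1] [[ 0.645 -0.22   0.075]]
[ 512    0   72   68 2207] [542.8  33.6] [[ 0.653 -0.247  0.075]]
[    0    43   355   145 33508] [154.5 125.7] [[ 0.599 -0.018  0.075]]
[ 246   47   22   79 1420] [256.6  85.8] [[ 0.622 -0.081  0.075]]
[209  85  28  28 290] [221.1 100.7] [[ 0.613 -0.059  0.075]]
[592 220  34  69 770] [607.7 255.3] [[ 0.517 -0.315  0.075]]
[409 281  25  48 632] [421.4 302.8] [[ 0.482 -0.189  0.075]]
[269 339  20  29 461] [278.3 354. ] [[ 0.441 -0.089  0.075]]
[205 352  22  76 563] [212.  386.8] [[ 0.412 -0.039  0.075]]
[423 353  13  75 405] [430.3 392.9] [[ 0.408 -0.202  0.075]]
[ 245  454  160   26 2863] [326.  466.9] [[ 0.336 -0.125  0.075]]
```

Fin1 is now square. Fin4 was knocked to about (0.48, -0.19), so I'll go above it and measure.

```bash
python3 - <<'E'
from h import *
goto((.482,-.189,.14,-9))
E
```

```text
t 44.7 pos [ 0.5187 -0.1202  0.129 ] psi 0.29 F [-2.4  0.1 -0.7] op 0.04 gf 0.0
off [-0.742  1.373 -0.213] ang [0.031 0.068 1.859]
```

>>> {"name": "move_arm", "arguments": {"moves": [{"offset": [-0.74, 1.37, -0.2], "angular": [0, 0, 1.86], "claw": 40}, {"offset": [-0.74, 1.37, -0.2], "angular": [0, 0, 1.86], "claw": 40}, {"offset": [-0.74, 1.37, -0.2], "angular": [0, 0, 1.86], "claw": 40}, {"offset": [-0.74, 1.37, -0.2], "angular": [0, 0, 1.86], "claw": 40}, {"offset": [-0.74, 1.37, -0.2], "angular": [0, 0, 1.86], "claw": 40}]}}

```text
t: 45.32
tcp_pos: [0.4893, -0.1838, 0.1389]
tool_rot: [0.997, -0.075, 0.0, -0.001]
contact_force: [-0.6, 1.1, -0.1]
opening: 0.0401
grasp_force: 0.0
```

```bash
python3 - <<'E'
from h import *
blade(.482,-.189,.075,-9)
E
```

```text
pred [328.6 252. ]
[ 321  227   16   68 1042] ctr [ 0.4753 -0.1879] len 0.049 wid 0.0101 yaw -7.94
t 45.38 pos [ 0.4891 -0.1841  0.1389] psi -8.58 F [-0.1 -0.3  0.9] op 0.0401 gf 0.0
off [-0.126  0.121  2.178] ang [-0.011  0.001  0.084]
```

```bash
python3 - <<'E'
from h import *
goto((.4755,-.188,.030,-8.3))
E
```

```text
t 45.38 pos [ 0.4891 -0.1841  0.1389] psi -8.58 F [-0.1 -0.3  0.9] op 0.0401 gf 0.0
off [-0.257  0.121  2.178] ang [-0.011  0.001 -0.056]
```

>>> {"name": "move_arm", "arguments": {"moves": [{"offset": [-0.25, 0.12, 0.3], "angular": [0, 0, -0.05], "claw": 40}, {"offset": [-0.25, 0.12, 1.2], "angular": [0, 0, -0.05], "claw": 40}, {"offset": [-0.25, 0.12, 2], "angular": [0, 0, -0.05], "claw": 40}, {"offset": [-0.25, 0.12, 2.18], "angular": [0, 0, -0.05], "claw": 40}, {"offset": [-0.25, 0.12, 2.18], "angular": [0, 0, -0.05], "claw": 40}, {"offset": [-0.25, 0.12, 2.18], "angular": [0, 0, -0.05], "claw": 5}, {"offset": [-0.25, 0.12, 2.18], "angular": [0, 0, -0.05], "claw": 5}, {"offset": [-0.25, 0.12, 2.18], "angular": [0, 0, -0.05], "claw": 5}, {"offset": [-0.25, 0.12, 2.18], "angular": [0, 0, -0.05], "claw": 5}], "force": 25}}

```text
t: 46.5
tcp_pos: [0.4752, -0.1898, 0.0304]
tool_rot: [0.997, -0.074, 0.0, 0.0]
contact_force: [0.2, 1.0, 1.7]
opening: 0.0117
grasp_force: 25.0
```

```bash
python3 - <<'E'
from h import *
goto((.48,-.10,.15,YAW),(*bd(-28,17),.15,YAW))
E
```

```text
t 46.5 pos [ 0.4752 -0.1898  0.0304] psi -8.51 F [0.2 1.  1.7] op 0.0117 gf 25.0
off [-0.17  -1.79  -2.391] ang [ 0.    -0.005 -1.811]
off [ 1.648 -5.231 -2.39 ] ang [ 0.    -0.005 -1.811]
```

>>> {"name": "move_arm", "arguments": {"moves": [{"offset": [0, 0, -1], "angular": [0, 0, 0], "claw": 5}, {"offset": [0, 0, -2], "angular": [0, 0, 0], "claw": 5}, {"offset": [0.2, -0.6, -2.4], "angular": [0, 0, -0.5], "claw": 5}, {"offset": [1.65, -5.23, -2.4], "angular": [0, 0, -1.81], "claw": 5}, {"offset": [1.65, -5.23, -2.4], "angular": [0, 0, -1.81], "claw": 5}, {"offset": [1.65, -5.23, -2.4], "angular": [0, 0, -1.81], "claw": 5}, {"offset": [1.65, -5.23, -2.4], "angular": [0, 0, -1.81], "claw": 5}, {"offset": [1.65, -5.23, -2.4], "angular": [0, 0, -1.81], "claw": 5}, {"offset": [1.65, -5.23, -2.4], "angular": [0, 0, -1.81], "claw": 5}, {"offset": [1.65, -5.23, -2.4], "angular": [0, 0, -1.81], "claw": 5}, {"offset": [1.65, -5.23, -2.4], "angular": [0, 0, -1.81], "claw": 5}, {"offset": [1.65, -5.23, -2.4], "angular": [0, 0, -1.81], "claw": 5}]}}

```text
t: 48.0
tcp_pos: [0.5953, 0.0557, 0.1503]
tool_rot: [1.0, 0.004, 0.0, 0.0]
contact_force: [-0.7, 0.0, -1.9]
opening: 0.0118
grasp_force: 25.0
```

```bash
python3 - <<'E'
from h import *
goto((*bd(-28,17),.040,YAW));print(inv(status.state()['tcp_pos']))
E
```

```text
t 48.0 pos [0.5953 0.0557 0.1503] psi 0.46 F [-0.7  0.  -1.9] op 0.0118 gf 25.0
off [ 1.000e-03 -2.100e-02  2.206e+00] ang [ 0.002 -0.001 -0.018]
[-28.06028053  15.96658253]
```

>>> {"name": "move_arm", "arguments": {"moves": [{"offset": [0, -0.02, 0.8], "angular": [0, 0, -0.02], "claw": 5}, {"offset": [0, -0.02, 1.6], "angular": [0, 0, -0.02], "claw": 5}, {"offset": [0, -0.02, 2.1], "angular": [0, 0, -0.02], "claw": 5}, {"offset": [0, -0.02, 2.2], "angular": [0, 0, -0.02], "claw": 5}, {"offset": [0, -0.02, 2.2], "angular": [0, 0, -0.02], "claw": 5}, {"offset": [0, -0.02, 2.2], "angular": [0, 0, -0.02], "claw": 5}, {"offset": [0, -0.02, 2.2], "angular": [0, 0, -0.02], "claw": 5}]}}

```text
t: 48.88
tcp_pos: [0.5962, 0.0578, 0.0413]
tool_rot: [1.0, 0.006, 0.001, -0.0]
contact_force: [-0.9, -1.0, -0.3]
opening: 0.0117
grasp_force: 25.0
```

```bash
python3 - <<'E'
from h import *
goto((.6225,.0519,.0375,YAW));print(inv(status.state()['tcp_pos']))
E
```

```text
t 48.88 pos [0.5962 0.0578 0.0413] psi 0.64 F [-0.9 -1.  -0.3] op 0.0117 gf 25.0
off [0.524 0.124 0.078] ang [-0.004 -0.026  0.018]
[-27.11601847  18.0440538 ]
```

>>> {"name": "move_arm", "arguments": {"moves": [{"offset": [0, 0, 0.08], "angular": [0, 0, 0.02], "claw": 5}, {"offset": [0, 0, 0.08], "angular": [0, 0, 0.02], "claw": 5}, {"offset": [0.15, 0, 0.08], "angular": [0, 0, 0.02], "claw": 5}, {"offset": [0.3, 0, 0.08], "angular": [0, 0, 0.02], "claw": 5}, {"offset": [0.45, 0, 0.08], "angular": [0, 0, 0.02], "claw": 5}, {"offset": [0.52, 0, 0.08], "angular": [0, 0, 0.02], "claw": 5}, {"offset": [0.52, 0.04, 0.08], "angular": [0, 0, 0.02], "claw": 5}, {"offset": [0.52, 0.08, 0.08], "angular": [0, 0, 0.02], "claw": 5}, {"offset": [0.52, 0.11, 0.08], "angular": [0, 0, 0.02], "claw": 5}, {"offset": [0.52, 0.11, 0.08], "angular": [0, 0, 0.02], "claw": 5}, {"offset": [0.52, 0.11, 0.08], "angular": [0, 0, 0.02], "claw": 5}]}}

```text
t: 50.25
tcp_pos: [0.6229, 0.0525, 0.0365]
tool_rot: [1.0, 0.005, 0.001, -0.0]
contact_force: [2.7, 2.6, 2.6]
opening: 0.0119
grasp_force: 25.0
```

```bash
python3 - <<'E'
from h import *
goto((.6242,.0518,.0364,YAW));print(inv(status.state()['tcp_pos']))
E
```

```text
t 50.25 pos [0.6229 0.0525 0.0365] psi 0.54 F [2.7 2.6 2.6] op 0.0119 gf 25.0
off [0.026 0.015 0.002] ang [-0.005 -0.034 -0.003]
[-0.49739238 12.53401281]
```

>>> {"name": "move_arm", "arguments": {"moves": [{"offset": [0, 0, -0.02], "angular": [0, 0, 0], "claw": 5}, {"offset": [0, 0.015, -0.02], "angular": [0, 0, 0], "claw": 5}, {"offset": [0, 0.015, -0.02], "angular": [0, 0, 0], "claw": 5}, {"offset": [0.04, 0.015, -0.02], "angular": [0, 0, 0], "claw": 5}, {"offset": [0.08, 0.015, -0.02], "angular": [0, 0, 0], "claw": 5}, {"offset": [0.08, 0.015, -0.02], "angular": [0, 0, 0], "claw": 5}]}}

```text
t: 51.0
tcp_pos: [0.6241, 0.0516, 0.0367]
tool_rot: [1.0, 0.005, -0.002, 0.0]
contact_force: [-3.2, 1.7, 0.8]
opening: 0.0122
grasp_force: 25.0
```

```bash
python3 - <<'E'
from h import *
goto((.6242,.0518,.0364,YAW));print(inv(status.state()['tcp_pos']))
E
```

```text
t 51.0 pos [0.6241 0.0516 0.0367] psi 0.54 F [-3.2  1.7  0.8] op 0.0122 gf 25.0
off [ 0.003 -0.005  0.006] ang [ 0.005  0.036 -0.001]
[ 0.68401519 11.56154463]
```

>>> {"name": "move_arm", "arguments": {"moves": [{"offset": [-0.02, 0, 0.01], "angular": [0, 0, 0], "claw": 5}, {"offset": [-0.02, 0, 0.01], "angular": [0, 0, 0], "claw": 20}, {"offset": [-0.02, 0, 0.01], "angular": [0, 0, 0], "claw": 22}, {"offset": [-0.03, 0, 0], "angular": [0, 0, 0], "claw": 22}, {"offset": [-0.03, 0, -0.7], "angular": [0, 0, 0], "claw": 22}, {"offset": [-0.03, 0, -1.6], "angular": [0, 0, 0], "claw": 30}, {"offset": [-0.03, 0, -2.4], "angular": [0, 0, 0], "claw": 30}, {"offset": [-0.03, 0.3, -2.4], "angular": [0, 0, 0], "claw": 60}, {"offset": [-0.03, 0.7, -2.4], "angular": [0, 0, 0], "claw": 60}, {"offset": [-0.03, 0.7, -2.4], "angular": [0, 0, 0], "claw": 60}, {"offset": [-0.03, 0.7, -2.4], "angular": [0, 0, 0], "claw": 60}]}}

```text
t: 52.38
tcp_pos: [0.6236, 0.0167, 0.1558]
tool_rot: [1.0, 0.005, -0.001, -0.0]
contact_force: [0.3, 0.3, -0.8]
opening: 0.0592
grasp_force: 0.0
```

```bash
python3 - <<'E'
from h import *
goto((*bd(-5,-20),.024,90+YAW));fins();im,C=chk();feet(im,C,(-116,-52,12))
E
```

```text
t 52.38 pos [0.6236 0.0167 0.1558] psi 0.52 F [ 0.3  0.3 -0.8] op 0.0592 gf 0.0
off [-0.09  -0.065  2.637] ang [-2.8000e-02  1.6000e-02 -1.8007e+01]
fin@ -116 near-edge x: [[-46.0, -38.0], [-46.5, -38.0], [-46.5], [-46.5]] y-: [[-137.25], [-137.0, -134.0], [-137.0, -134.25], [-136.75], [-136.75]] y+: [[-94.75], [-94.5], [-94.75], [-94.25], [-94.0]]
fin@ -52 near-edge x: [[-46.0], [], [-46.0], [-46.0]] y-: [[-73.25, -65.5], [-73.25, -65.5], [-73.25, -65.25], [-73.25], [-75.25, -74.75, -74.0]] y+: [[-32.25], [-33.5], [-33.5], [-31.75], [-28.25, -28.0, -25.75, -24.5]]
fin@ 12 near-edge x: [[-46.0], [-46.0], [], []] y-: [[-9.25], [-7.25], [-7.25], [-9.5], [-11.25, -10.5]] y+: [[27.25, 31.75], [27.0, 31.75], [27.25, 31.75], [31.75], [32.0]]
```

>>> {"name": "move_arm", "arguments": {"moves": [{"offset": [-0.07, -0.06, 0], "angular": [0, 0, -18], "claw": 60}, {"offset": [-0.07, -0.06, 0], "angular": [0, 0, -18], "claw": 60}, {"offset": [-0.07, -0.06, 0], "angular": [0, 0, -18], "claw": 60}, {"offset": [-0.07, -0.06, 0], "angular": [0, 0, -18], "claw": 60}, {"offset": [-0.07, -0.06, 0], "angular": [0, 0, -18], "claw": 60}, {"offset": [-0.07, -0.06, 0], "angular": [0, 0, -18], "claw": 60}, {"offset": [-0.07, -0.06, 0], "angular": [0, 0, -18], "claw": 60}, {"offset": [-0.07, -0.06, 0], "angular": [0, 0, -18], "claw": 60}, {"offset": [-0.07, -0.06, 0], "angular": [0, 0, -18], "claw": 60}, {"offset": [-0.07, -0.06, 0.3], "angular": [0, 0, -18], "claw": 60}, {"offset": [-0.07, -0.06, 1.6], "angular": [0, 0, -18], "claw": 60}, {"offset": [-0.07, -0.06, 1.6], "angular": [0, 0, -18], "claw": 60}]}}

```text
t: 53.98
tcp_pos: [0.6162, 0.0185, 0.072]
tool_rot: [0.704, 0.71, -0.005, -0.003]
contact_force: [0.2, -0.5, 0.8]
opening: 0.0599
grasp_force: 0.0
```

```bash
python3 - <<'E'
from h import *
fins();goto((*bd(-5,-20),.0245,90+YAW))
E
```

```text
t 54.02 pos [0.6187 0.0195 0.0747] psi 90.54 F [0.8 0.6 1.1] op 0.0599 gf 0.0
off [0.009 0.006 1.004] ang [-0.068  0.006 -0.002]
```

>>> {"name": "move_arm", "arguments": {"moves": [{"offset": [0.01, 0.01, 0.5], "angular": [0, 0, 0], "claw": 60}, {"offset": [0.01, 0.01, 1], "angular": [0, 0, 0], "claw": 60}, {"offset": [0.01, 0.01, 1], "angular": [0, 0, 0], "claw": 60}, {"offset": [0.01, 0.01, 1], "angular": [0, 0, 0], "claw": 60}, {"offset": [0.01, 0.01, 1], "angular": [0, 0, 0], "claw": 30}, {"offset": [0.01, 0.01, 1], "angular": [0, 0, 0], "claw": 30}, {"offset": [0.01, 0.01, 1], "angular": [0, 0, 0], "claw": 30}, {"offset": [0.01, 0.01, 1], "angular": [0, 0, 0], "claw": 30}, {"offset": [0.01, 0.01, 1], "angular": [0, 0, 0], "claw": 30}], "force": 25}}

```text
t: 55.15
tcp_pos: [0.6209, 0.0202, 0.0275]
tool_rot: [0.704, 0.71, -0.0, -0.0]
contact_force: [-2.3, -1.0, 4.8]
opening: 0.0353
grasp_force: 25.1
```

```bash
python3 - <<'E'
from h import *
p=bd(-5,48.5);goto((*p,.11,90+YAW),(*p,.027,90+YAW));print(inv(status.state()['tcp_pos']))
E
```

```text
t 55.15 pos [0.6209 0.0202 0.0275] psi 90.55 F [-2.3 -1.   4.8] op 0.0353 gf 25.1
off [ 1.364 -0.046 -1.65 ] ang [-0.006  0.002 -0.001]
off [ 1.365 -0.045  0.01 ] ang [-0.006  0.002 -0.001]
[ -2.74863735 -19.72513932]
```

>>> {"name": "move_arm", "arguments": {"moves": [{"offset": [0, 0, 0], "angular": [0, 0, 0], "claw": 50}, {"offset": [0, 0, 0], "angular": [0, 0, 0], "claw": 50}, {"offset": [0, 0, 0.1], "angular": [0, 0, 0], "claw": 50}, {"offset": [0, 0, 0.1], "angular": [0, 0, 0], "claw": 50}, {"offset": [0, 0, 0.1], "angular": [0, 0, 0], "claw": 30}, {"offset": [0, 0, 0.1], "angular": [0, 0, 0], "claw": 30}, {"offset": [0, 0, 0.1], "angular": [0, 0, 0], "claw": 30}, {"offset": [0, 0, 0.1], "angular": [0, 0, 0], "claw": 30}]}}

```text
t: 56.15
tcp_pos: [0.6212, 0.0202, 0.0221]
tool_rot: [0.704, 0.71, 0.0, -0.0]
contact_force: [-0.9, 0.9, -0.0]
opening: 0.0358
grasp_force: 24.9
```

```bash
python3 - <<'E'
from h import *
p=bd(-5,48.5);goto((*p,.11,90+YAW),(*p,.027,90+YAW));print(inv(status.state()['tcp_pos']))
E
```

```text
t 56.15 pos [0.6212 0.0202 0.0221] psi 90.54 F [-0.9  0.9 -0. ] op 0.0358 gf 24.9
off [ 1.365 -0.05  -1.758] ang [-0.001 -0.001 -0.001]
off [ 1.365 -0.05  -0.098] ang [-0.001 -0.001 -0.001]
[ -2.51021164 -19.7632978 ]
```

>>> {"name": "move_arm", "arguments": {"moves": [{"offset": [0, 0, -0.6], "angular": [0, 0, 0], "claw": 30}, {"offset": [0, 0, -1.6], "angular": [0, 0, 0], "claw": 30}, {"offset": [0, 0, -2.1], "angular": [0, 0, 0], "claw": 30}, {"offset": [0.7, -0.03, -2.1], "angular": [0, 0, 0], "claw": 30}, {"offset": [1.365, -0.05, -2.1], "angular": [0, 0, 0], "claw": 30}, {"offset": [1.365, -0.05, -2.1], "angular": [0, 0, 0], "claw": 30}, {"offset": [1.365, -0.05, -2.1], "angular": [0, 0, 0], "claw": 30}, {"offset": [1.365, -0.05, -1], "angular": [0, 0, 0], "claw": 30}, {"offset": [1.365, -0.05, -0.15], "angular": [0, 0, 0], "claw": 30}, {"offset": [1.365, -0.05, -0.05], "angular": [0, 0, 0], "claw": 30}, {"offset": [1.365, -0.05, -0.05], "angular": [0, 0, 0], "claw": 30}, {"offset": [1.365, -0.05, -0.05], "angular": [0, 0, 0], "claw": 30}]}}

```text
t: 57.65
tcp_pos: [0.6195, 0.0885, 0.0265]
tool_rot: [0.704, 0.71, 0.001, 0.001]
contact_force: [0.1, 0.4, -1.7]
opening: 0.036
grasp_force: 24.9
```

```bash
python3 - <<'E'
from h import *
p=bd(-5,44);goto((*p,.0221,90+YAW));print(inv(status.state()['tcp_pos']))
E
```

```text
t 57.65 pos [0.6195 0.0885 0.0265] psi 90.5 F [ 0.1  0.4 -1.7] op 0.036 gf 24.9
off [-0.09  -0.029  0.088] ang [ 0.037 -0.007 -0.009]
[-3.5466194  48.49439275]
```

>>> {"name": "move_arm", "arguments": {"moves": [{"offset": [-0.05, -0.03, 0.03], "angular": [0, 0, 0], "claw": 30}, {"offset": [-0.088, -0.03, 0.05], "angular": [0, 0, 0], "claw": 30}, {"offset": [-0.088, -0.03, 0.06], "angular": [0, 0, 0], "claw": 30}, {"offset": [-0.088, -0.03, 0.085], "angular": [0, 0, 0], "claw": 30}, {"offset": [-0.088, -0.03, 0.085], "angular": [0, 0, 0], "claw": 30}, {"offset": [-0.088, -0.03, 0.085], "angular": [0, 0, 0], "claw": 60}, {"offset": [-0.088, -0.03, 0.085], "angular": [0, 0, 0], "claw": 60}, {"offset": [-0.088, -0.03, 0.085], "angular": [0, 0, 0], "claw": 60}, {"offset": [-0.08, -0.03, -0.9], "angular": [0, 0, 0], "claw": 60}, {"offset": [-0.08, -0.03, -1.9], "angular": [0, 0, 0], "claw": 60}, {"offset": [-0.08, -0.03, -2.6], "angular": [0, 0, 0], "claw": 60}, {"offset": [-0.08, -0.03, -2.6], "angular": [0, 0, 0], "claw": 60}]}}

```text
t: 59.15
tcp_pos: [0.6187, 0.0855, 0.158]
tool_rot: [0.704, 0.71, 0.003, 0.002]
contact_force: [0.5, 0.7, -0.2]
opening: 0.0602
grasp_force: 0.0
```

```bash
python3 - <<'E'
from h import *
fins();goto((.433,-.0921,.155,7.5))
E
```

```text
t 59.2 pos [0.6172 0.0846 0.1557] psi 90.54 F [-0.5  0.1 -0.1] op 0.0598 gf 0.0
off [-3.499e+00 -3.718e+00  3.000e-03] ang [ 0.021 -0.023 16.608]
```

>>> {"name": "move_arm", "arguments": {"moves": [{"offset": [-3.5, -3.72, 0], "angular": [0, 0, 16.6], "claw": 40}, {"offset": [-3.5, -3.72, 0], "angular": [0, 0, 16.6], "claw": 40}, {"offset": [-3.5, -3.72, 0], "angular": [0, 0, 16.6], "claw": 40}, {"offset": [-3.5, -3.72, 0], "angular": [0, 0, 16.6], "claw": 40}, {"offset": [-3.5, -3.72, 0], "angular": [0, 0, 16.6], "claw": 40}, {"offset": [-3.5, -3.72, 0], "angular": [0, 0, 16.6], "claw": 40}, {"offset": [-3.5, -3.72, 0], "angular": [0, 0, 16.6], "claw": 40}, {"offset": [-3.5, -3.72, 0], "angular": [0, 0, 16.6], "claw": 40}, {"offset": [-3.5, -3.72, 0], "angular": [0, 0, 16.6], "claw": 40}, {"offset": [-3.5, -3.72, 0], "angular": [0, 0, 16.6], "claw": 40}, {"offset": [-3.5, -3.72, 0], "angular": [0, 0, 16.6], "claw": 40}, {"offset": [-3.5, -3.72, 0], "angular": [0, 0, 16.6], "claw": 40}]}}

```text
t: 60.7
tcp_pos: [0.4322, -0.0924, 0.1545]
tool_rot: [0.998, 0.066, -0.0, -0.0]
contact_force: [-0.7, 0.3, -0.7]
opening: 0.0401
grasp_force: 0.0
```

```bash
python3 - <<'E'
from h import *
blade(.433,-.0921,.085,7.5)
E
```

```text
pred [319.5 239.4]
[ 311  203   16   68 1075] ctr [ 0.4344 -0.0912] len 0.0483 wid 0.0101 yaw 7.76
t 60.75 pos [ 0.4323 -0.0924  0.1546] psi 7.56 F [ 0.2 -0.1  0.5] op 0.0399 gf 0.0
off [ 0.015 -0.004  2.292] ang [-0.002  0.001  0.012]
```

>>> {"name": "move_arm", "arguments": {"moves": [{"offset": [0.04, -0.02, 1], "angular": [0, 0, 0], "claw": 40}, {"offset": [0.04, -0.02, 2], "angular": [0, 0, 0], "claw": 40}, {"offset": [0.04, -0.02, 2.3], "angular": [0, 0, 0], "claw": 40}, {"offset": [0.04, -0.02, 2.3], "angular": [0, 0, 0], "claw": 40}, {"offset": [0.04, -0.02, 2.3], "angular": [0, 0, 0], "claw": 5}, {"offset": [0.04, -0.02, 2.3], "angular": [0, 0, 0], "claw": 5}, {"offset": [0.04, -0.02, 2.3], "angular": [0, 0, 0], "claw": 5}, {"offset": [0.04, -0.02, 2.3], "angular": [0, 0, 0], "claw": 5}], "force": 25}}

```text
t: 61.75
tcp_pos: [0.4346, -0.0912, 0.0403]
tool_rot: [0.998, 0.066, 0.001, 0.0]
contact_force: [-0.7, 0.1, 3.5]
opening: 0.0118
grasp_force: 25.0
```

```bash
python3 - <<'E'
from h import *
goto((*bd(-28,81),.15,YAW))
E
```

```text
t 61.75 pos [ 0.4346 -0.0912  0.0403] psi 7.54 F [-0.7  0.1  3.5] op 0.0118 gf 25.0
off [ 3.733 -3.781 -2.192] ang [ 0.004 -0.015  1.398]
```

>>> {"name": "move_arm", "arguments": {"moves": [{"offset": [0, 0, -1], "angular": [0, 0, 0], "claw": 5}, {"offset": [0, 0, -2], "angular": [0, 0, 0], "claw": 5}, {"offset": [0.3, -0.3, -2.2], "angular": [0, 0, 0.3], "claw": 5}, {"offset": [3.73, -3.78, -2.2], "angular": [0, 0, 1.4], "claw": 5}, {"offset": [3.73, -3.78, -2.2], "angular": [0, 0, 1.4], "claw": 5}, {"offset": [3.73, -3.78, -2.2], "angular": [0, 0, 1.4], "claw": 5}, {"offset": [3.73, -3.78, -2.2], "angular": [0, 0, 1.4], "claw": 5}, {"offset": [3.73, -3.78, -2.2], "angular": [0, 0, 1.4], "claw": 5}, {"offset": [3.73, -3.78, -2.2], "angular": [0, 0, 1.4], "claw": 5}, {"offset": [3.73, -3.78, -2.2], "angular": [0, 0, 1.4], "claw": 5}, {"offset": [3.73, -3.78, -2.2], "angular": [0, 0, 1.4], "claw": 5}, {"offset": [3.73, -3.78, -2.2], "angular": [0, 0, 1.4], "claw": 5}]}}

```text
t: 63.25
tcp_pos: [0.5941, 0.1199, 0.1499]
tool_rot: [1.0, 0.004, 0.0, 0.0]
contact_force: [-0.3, 0.2, -1.1]
opening: 0.0117
grasp_force: 25.0
```

>>> {"name": "move_arm", "arguments": {"moves": [{"offset": [0, 0, 0.6], "angular": [0, 0, 0], "claw": 5}, {"offset": [0, 0, 1.4], "angular": [0, 0, 0], "claw": 5}, {"offset": [0, 0, 1.9], "angular": [0, 0, 0], "claw": 5}, {"offset": [0, 0, 2], "angular": [0, 0, 0], "claw": 5}, {"offset": [0, 0, 2], "angular": [0, 0, 0], "claw": 5}, {"offset": [0, 0, 2], "angular": [0, 0, 0], "claw": 5}, {"offset": [0, 0, 2], "angular": [0, 0, 0], "claw": 5}]}}

```text
t: 64.12
tcp_pos: [0.595, 0.121, 0.0508]
tool_rot: [1.0, 0.005, 0.001, -0.0]
contact_force: [-0.2, -0.4, -0.7]
opening: 0.0118
grasp_force: 25.0
```

```bash
python3 - <<'E'
from h import *
goto((.6225,.1156,.0475,YAW));print(inv(status.state()['tcp_pos']))
E
```

```text
t 64.12 pos [0.595  0.121  0.0508] psi 0.54 F [-0.2 -0.4 -0.7] op 0.0118 gf 25.0
off [0.548 0.113 0.067] ang [-0.006 -0.025 -0.003]
[-27.69773915  81.23797434]
```

>>> {"name": "move_arm", "arguments": {"moves": [{"offset": [0, 0, 0.06], "angular": [0, 0, 0], "claw": 5}, {"offset": [0, 0, 0.06], "angular": [0, 0, 0], "claw": 5}, {"offset": [0.15, 0, 0.06], "angular": [0, 0, 0], "claw": 5}, {"offset": [0.3, 0, 0.06], "angular": [0, 0, 0], "claw": 5}, {"offset": [0.45, 0, 0.06], "angular": [0, 0, 0], "claw": 5}, {"offset": [0.53, 0, 0.06], "angular": [0, 0, 0], "claw": 5}, {"offset": [0.53, 0.04, 0.06], "angular": [0, 0, 0], "claw": 5}, {"offset": [0.53, 0.08, 0.06], "angular": [0, 0, 0], "claw": 5}, {"offset": [0.53, 0.11, 0.06], "angular": [0, 0, 0], "claw": 5}, {"offset": [0.53, 0.11, 0.06], "angular": [0, 0, 0], "claw": 5}, {"offset": [0.53, 0.11, 0.06], "angular": [0, 0, 0], "claw": 5}]}}

```text
t: 65.5
tcp_pos: [0.6208, 0.1155, 0.0467]
tool_rot: [1.0, 0.005, 0.0, 0.0]
contact_force: [-0.4, 0.1, -0.6]
opening: 0.0118
grasp_force: 25.0
```

```bash
python3 - <<'E'
from h import *
goto((.6242,.1156,.0465,YAW));print(inv(status.state()['tcp_pos']))
E
```

```text
t 65.5 pos [0.6208 0.1155 0.0467] psi 0.55 F [-0.4  0.1 -0.6] op 0.0118 gf 25.0
off [ 0.069 -0.002  0.004] ang [ 0.    -0.001 -0.   ]
[-2.00753447 75.47790448]
```

>>> {"name": "move_arm", "arguments": {"moves": [{"offset": [0.04, 0, 0], "angular": [0, 0, 0], "claw": 5}, {"offset": [0.07, 0, 0], "angular": [0, 0, 0], "claw": 5}, {"offset": [0.1, 0, 0], "angular": [0, 0, 0], "claw": 5}, {"offset": [0.12, 0, 0], "angular": [0, 0, 0], "claw": 5}, {"offset": [0.12, 0, 0], "angular": [0, 0, 0], "claw": 5}]}}

```text
t: 66.12
tcp_pos: [0.6232, 0.1156, 0.0469]
tool_rot: [1.0, 0.005, -0.004, 0.001]
contact_force: [-6.8, -0.6, 6.6]
opening: 0.0118
grasp_force: 25.0
```

```bash
python3 - <<'E'
from h import *
goto((.6242,.1156,.0465,YAW));print(inv(status.state()['tcp_pos']))
E
```

```text
t 66.12 pos [0.6232 0.1156 0.0469] psi 0.57 F [-6.8 -0.6  6.6] op 0.0118 gf 25.0
off [0.02  0.    0.007] ang [0.014 0.084 0.004]
[ 0.44993676 75.59438904]
```

Contact with the stop. Ease off, release and lift.

>>> {"name": "move_arm", "arguments": {"moves": [{"offset": [-0.05, 0, 0], "angular": [0, 0, 0], "claw": 5}, {"offset": [-0.05, 0, 0], "angular": [0, 0, 0], "claw": 20}, {"offset": [-0.05, 0, 0], "angular": [0, 0, 0], "claw": 22}, {"offset": [-0.05, 0, 0], "angular": [0, 0, 0], "claw": 22}, {"offset": [-0.05, 0, -0.7], "angular": [0, 0, 0], "claw": 22}, {"offset": [-0.05, 0, -1.6], "angular": [0, 0, 0], "claw": 30}, {"offset": [-0.05, 0, -2.4], "angular": [0, 0, 0], "claw": 30}, {"offset": [-0.05, 0.3, -2.4], "angular": [0, 0, 0], "claw": 60}, {"offset": [-0.05, 0.7, -2.4], "angular": [0, 0, 0], "claw": 60}, {"offset": [-0.05, 0.7, -2.4], "angular": [0, 0, 0], "claw": 60}, {"offset": [-0.05, 0.7, -2.4], "angular": [0, 0, 0], "claw": 60}]}}

```text
t: 67.5
tcp_pos: [0.624, 0.0804, 0.1654]
tool_rot: [1.0, 0.005, -0.001, -0.0]
contact_force: [0.8, 0.5, 0.1]
opening: 0.0596
grasp_force: 0.0
```

```bash
python3 - <<'E'
from h import *
goto((*bd(-4.5,44),.025,90+YAW));im,C=chk();feet(im,C,(-52,12,76))
E
```

```text
t 67.5 pos [0.624  0.0804 0.1654] psi 0.52 F [0.8 0.5 0.1] op 0.0596 gf 0.0
off [-0.1   -0.071  2.808] ang [-2.5000e-02  1.7000e-02 -1.8006e+01]
fin@ -52 near-edge x: [[], [-46.25, -40.0], [-46.25], [-46.25]] y-: [[], [], [], [-73.75], [-74.0]] y+: [[-31.25], [-31.25], [-31.25], [-31.0], [-29.25, -28.0, -25.5]]
fin@ 12 near-edge x: [[-45.5], [], [-46.25], [-46.25]] y-: [[-9.5, -2.75], [-9.5, -2.75], [-9.75, -2.75], [-9.75], [-14.5, -14.25, -12.75, -10.75]] y+: [[30.5], [30.5], [30.5], [31.75], [32.5]]
fin@ 76 near-edge x: [[-46.25], [-46.25], [], []] y-: [[56.75], [56.25], [56.75], [54.25], [54.0]] y+: [[92.75, 95.5], [92.75, 95.75], [92.75, 95.75], [95.75], [95.75]]
```

>>> {"name": "move_arm", "arguments": {"moves": [{"offset": [-0.08, -0.06, 0], "angular": [0, 0, -18], "claw": 60}, {"offset": [-0.08, -0.06, 0], "angular": [0, 0, -18], "claw": 60}, {"offset": [-0.08, -0.06, 0], "angular": [0, 0, -18], "claw": 60}, {"offset": [-0.08, -0.06, 0], "angular": [0, 0, -18], "claw": 60}, {"offset": [-0.08, -0.06, 0], "angular": [0, 0, -18], "claw": 60}, {"offset": [-0.08, -0.06, 0], "angular": [0, 0, -18], "claw": 60}, {"offset": [-0.08, -0.06, 0], "angular": [0, 0, -18], "claw": 60}, {"offset": [-0.08, -0.06, 0], "angular": [0, 0, -18], "claw": 60}, {"offset": [-0.08, -0.06, 0], "angular": [0, 0, -18], "claw": 60}, {"offset": [-0.08, -0.06, 0.3], "angular": [0, 0, -18], "claw": 60}, {"offset": [-0.08, -0.06, 1.6], "angular": [0, 0, -18], "claw": 60}, {"offset": [-0.08, -0.06, 1.6], "angular": [0, 0, -18], "claw": 60}]}}

```text
t: 69.05
tcp_pos: [0.6163, 0.0818, 0.0813]
tool_rot: [0.704, 0.71, -0.005, -0.003]
contact_force: [0.5, 0.1, -0.0]
opening: 0.0602
grasp_force: 0.0
```

>>> {"name": "move_arm", "arguments": {"moves": [{"offset": [0, 0, 0], "angular": [0, 0, 0], "claw": 60}, {"offset": [0, 0, 0], "angular": [0, 0, 0], "claw": 60}]}}

```text
t: 69.3
tcp_pos: [0.6222, 0.0846, 0.089]
tool_rot: [0.704, 0.71, 0.002, 0.001]
contact_force: [0.4, -1.1, 0.7]
opening: 0.0599
grasp_force: 0.0
```

```bash
python3 - <<'E'
from h import *
goto((*bd(-4.5,44),.0235,90+YAW))
E
```

```text
t 69.3 pos [0.6222 0.0846 0.089 ] psi 90.54 F [ 0.4 -1.1  0.7] op 0.0599 gf 0.0
off [-0.013 -0.077  1.31 ] ang [ 0.048 -0.016 -0.002]
```

>>> {"name": "move_arm", "arguments": {"moves": [{"offset": [-0.01, -0.05, 0.7], "angular": [0, 0, 0], "claw": 60}, {"offset": [-0.01, -0.05, 1.1], "angular": [0, 0, 0], "claw": 60}, {"offset": [-0.01, -0.05, 1.25], "angular": [0, 0, 0], "claw": 60}, {"offset": [-0.01, -0.05, 1.3], "angular": [0, 0, 0], "claw": 60}, {"offset": [-0.01, -0.05, 1.3], "angular": [0, 0, 0], "claw": 60}, {"offset": [-0.01, -0.05, 1.3], "angular": [0, 0, 0], "claw": 30}, {"offset": [-0.01, -0.05, 1.3], "angular": [0, 0, 0], "claw": 30}, {"offset": [-0.01, -0.05, 1.3], "angular": [0, 0, 0], "claw": 30}, {"offset": [-0.01, -0.05, 1.3], "angular": [0, 0, 0], "claw": 30}, {"offset": [-0.01, -0.05, 1.3], "angular": [0, 0, 0], "claw": 30}], "force": 25}}

```text
t: 70.55
tcp_pos: [0.6176, 0.083, 0.0218]
tool_rot: [0.704, 0.71, -0.0, -0.0]
contact_force: [-3.1, -0.4, 2.9]
opening: 0.0357
grasp_force: 25.0
```

```bash
python3 - <<'E'
from h import *
goto((.561,.357,.14,98))
E
```

```text
t 70.55 pos [0.6176 0.083  0.0218] psi 90.55 F [-3.1 -0.4  2.9] op 0.0357 gf 25.0
off [ 5.49  -1.081 -2.364] ang [-0.01   0.002 -1.49 ]
```

>>> {"name": "move_arm", "arguments": {"moves": [{"offset": [0, 0, -0.6], "angular": [0, 0, 0], "claw": 30}, {"offset": [0, 0, -1.6], "angular": [0, 0, 0], "claw": 30}, {"offset": [0, 0, -2.4], "angular": [0, 0, 0], "claw": 30}, {"offset": [0, 0, -2.4], "angular": [0, 0, 0], "claw": 30}, {"offset": [5.49, -1.08, -2.4], "angular": [0, 0, -1.5], "claw": 30}, {"offset": [5.49, -1.08, -2.4], "angular": [0, 0, -1.5], "claw": 30}, {"offset": [5.49, -1.08, -2.4], "angular": [0, 0, -1.5], "claw": 30}, {"offset": [5.49, -1.08, -2.4], "angular": [0, 0, -1.5], "claw": 30}, {"offset": [5.49, -1.08, -2.4], "angular": [0, 0, -1.5], "claw": 30}, {"offset": [5.49, -1.08, -2.4], "angular": [0, 0, -1.5], "claw": 30}, {"offset": [5.49, -1.08, -2.4], "angular": [0, 0, -1.5], "claw": 30}, {"offset": [5.49, -1.08, -2.4], "angular": [0, 0, -1.5], "claw": 30}]}}

```text
t: 72.05
tcp_pos: [0.5627, 0.3543, 0.1408]
tool_rot: [0.657, 0.754, -0.001, 0.001]
contact_force: [0.4, 0.1, -1.8]
opening: 0.0356
grasp_force: 24.9
```

```bash
python3 - <<'E'
from h import *
goto((.561,.357,.0215,98))
E
```

```text
t 72.05 pos [0.5627 0.3543 0.1408] psi 97.85 F [ 0.4  0.1 -1.8] op 0.0356 gf 24.9
off [ 0.064 -0.026  2.385] ang [-0.004  0.025 -0.03 ]
```

>>> {"name": "move_arm", "arguments": {"moves": [{"offset": [0.05, -0.02, 1], "angular": [0, 0, 0], "claw": 30}, {"offset": [0.05, -0.02, 2], "angular": [0, 0, 0], "claw": 30}, {"offset": [0.05, -0.02, 2.3], "angular": [0, 0, 0], "claw": 30}, {"offset": [0.05, -0.02, 2.38], "angular": [0, 0, 0], "claw": 30}, {"offset": [0.05, -0.02, 2.4], "angular": [0, 0, 0], "claw": 30}, {"offset": [0.05, -0.02, 2.42], "angular": [0, 0, 0], "claw": 30}, {"offset": [0.05, -0.02, 2.42], "angular": [0, 0, 0], "claw": 30}]}}

```text
t: 72.92
tcp_pos: [0.5607, 0.3598, 0.0218]
tool_rot: [0.656, 0.755, 0.001, 0.0]
contact_force: [0.4, -0.1, -1.2]
opening: 0.0357
grasp_force: 24.9
```

```bash
python3 - <<'E'
from h import *
goto((.561,.357,.0203,98))
E
```

```text
t 72.92 pos [0.5607 0.3598 0.0218] psi 98.04 F [ 0.4 -0.1 -1.2] op 0.0357 gf 24.9
off [-0.056 -0.002  0.03 ] ang [ 0.02  -0.01   0.008]
```

Lower the last bit, release, lift and move clear of the board view.

>>> {"name": "move_arm", "arguments": {"moves": [{"offset": [-0.05, 0, 0.03], "angular": [0, 0, 0], "claw": 30}, {"offset": [-0.05, 0, 0.03], "angular": [0, 0, 0], "claw": 30}, {"offset": [-0.05, 0, 0.04], "angular": [0, 0, 0], "claw": 30}, {"offset": [-0.05, 0, 0.04], "angular": [0, 0, 0], "claw": 60}, {"offset": [-0.05, 0, 0.04], "angular": [0, 0, 0], "claw": 60}, {"offset": [-0.05, 0, 0.04], "angular": [0, 0, 0], "claw": 60}, {"offset": [-0.05, 0, -1], "angular": [0, 0, 0], "claw": 60}, {"offset": [-0.05, 0, -2], "angular": [0, 0, 0], "claw": 60}, {"offset": [-0.05, 0, -3], "angular": [0, 0, 0], "claw": 60}, {"offset": [-0.05, -1.5, -3.5], "angular": [0, 0, 0], "claw": 60}, {"offset": [-0.05, -1.5, -3.5], "angular": [0, 0, 0], "claw": 60}, {"offset": [-0.05, -1.5, -3.5], "angular": [0, 0, 0], "claw": 60}]}}

```text
t: 74.42
tcp_pos: [0.486, 0.3463, 0.1962]
tool_rot: [0.655, 0.755, 0.0, 0.001]
contact_force: [0.8, 0.0, 0.1]
opening: 0.0601
grasp_force: 0.0
```

```bash
python3 - <<'E'
from h import *
goto();t=imaging.snapshot("top")[120:330,120:440];s=imaging.snapshot("side")[120:440,170:430]
cv2.imwrite("pics/final.png",np.hstack([cv2.convertScaleAbs(cv2.resize(t,(488,320),interpolation=2),alpha=1.3),s]))
E
```

```text
t 74.42 pos [0.486  0.3463 0.1962] psi 98.13 F [0.8 0.  0.1] op 0.0601 gf 0.0
```

View pics/final.png

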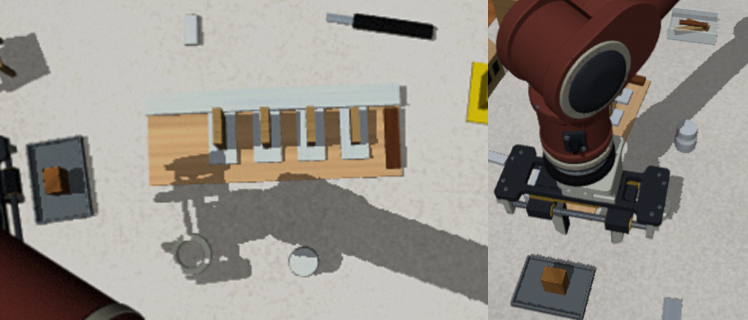

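All four fins are in the row and the spacer is upright in its tray. I'll do one last numeric check from above before handing in.

>>> {"name": "move_arm", "arguments": {"moves": [{"offset": [-6.4, 3.2, -1], "angular": [0, 0, 19.5], "claw": 60}, {"offset": [-6.4, 3.2, -1], "angular": [0, 0, 19.5], "claw": 60}, {"offset": [-6.4, 3.2, -1], "angular": [0, 0, 19.5], "claw": 60}, {"offset": [-6.4, 3.2, -1], "angular": [0, 0, 19.5], "claw": 60}, {"offset": [-6.4, 3.2, -1], "angular": [0, 0, 19.5], "claw": 60}, {"offset": [-6.4, 3.2, -1], "angular": [0, 0, 19.5], "claw": 60}, {"offset": [-6.4, 3.2, -1], "angular": [0, 0, 19.5], "claw": 60}, {"offset": [-6.4, 3.2, -1], "angular": [0, 0, 19.5], "claw": 60}, {"offset": [-6.4, 3.2, -1], "angular": [0, 0, 19.5], "claw": 60}, {"offset": [-6.4, 3.2, -1], "angular": [0, 0, 19.5], "claw": 60}, {"offset": [-6.4, 3.2, -1], "angular": [0, 0, 19.5], "claw": 60}, {"offset": [-6.4, 3.2, -1], "angular": [0, 0, 19.5], "claw": 60}]}}

```text
t: 76.03
tcp_pos: [0.6896, 0.0516, 0.2452]
tool_rot: [1.0, 0.005, -0.0, -0.0]
contact_force: [0.3, 0.0, 0.2]
opening: 0.0601
grasp_force: 0.0
```

```bash
python3 - <<'E'
from h import *
goto();im,C=chk();feet(im,C,(-116,-52,12,76))
h=cv2.cvtColor(im,cv2.COLOR_BGR2HSV)
for x in(-50,-20,20):
    ys=np.arange(-175,-145,.5);uv=proj(C,np.array([np.r_[bd(x,y),.018] for y in ys])).astype(int);v=h[uv[:,1],uv[:,0]].astype(int);print("datum",x,[(float(ys[i]),v[i].tolist()) for i in range(8,len(ys),4)])
E
```

```text
t 76.03 pos [0.6896 0.0516 0.2452] psi 0.61 F [0.3 0.  0.2] op 0.0601 gf 0.0
fin@ -116 near-edge x: [[-46.25, -41.5], [-46.25, -41.75], [], []] y-: [[-137.25, -134.5], [-137.5, -134.5], [-137.0, -134.5], [-137.0], []] y+: [[], [-94.25], [-94.25], [-93.5], []]
fin@ -52 near-edge x: [[-37.75], [], [-46.25], [-46.25]] y-: [[-66.25], [-76.25, -69.25], [-74.0, -69.25], [-73.75], []] y+: [[-31.75], [-31.75], [-31.75], [-31.5], []]
fin@ 12 near-edge x: [[-46.25], [-45.25, -37.5], [-46.25], [-46.25]] y-: [[-10.5], [-11.0], [-11.0], [-10.5], []] y+: [[31.0], [31.0], [31.0], [31.5], []]
fin@ 76 near-edge x: [[-46.25], [-46.25], [], [-36.75]] y-: [[53.75], [53.75], [53.75], [53.75], []] y+: [[88.5], [], [], [96.0], []]
datum -50 [(-171.0, [11, 105, 78]), (-169.0, [11, 107, 76]), (-167.0, [11, 105, 75]), (-165.0, [13, 112, 80]), (-163.0, [12, 113, 81]), (-161.0, [10, 94, 65]), (-159.0, [11, 70, 51]), (-157.0, [16, 87, 111]), (-155.0, [17, 85, 147]), (-153.0, [18, 83, 147]), (-151.0, [17, 86, 146]), (-149.0, [17, 86, 146]), (-147.0, [17, 84, 146])]
datum -20 [(-171.0, [10, 99, 80]), (-169.0, [11, 103, 79]), (-167.0, [10, 102, 80]), (-165.0, [11, 107, 81]), (-163.0, [12, 101, 78]), (-161.0, [13, 91, 67]), (-159.0, [15, 70, 51]), (-157.0, [15, 84, 106]), (-155.0, [17, 84, 146]), (-153.0, [17, 84, 146]), (-151.0, [17, 86, 146]), (-149.0, [17, 83, 145]), (-147.0, [17, 82, 130])]
datum 20 [(-171.0, [11, 96, 82]), (-169.0, [11, 96, 80]), (-167.0, [11, 98, 81]), (-165.0, [11, 98, 83]), (-163.0, [11, 101, 78]), (-161.0, [13, 89, 69]), (-159.0, [13, 58, 53]), (-157.0, [16, 80, 102]), (-155.0, [17, 82, 153]), (-153.0, [17, 83, 153]), (-151.0, [17, 82, 152]), (-149.0, [18, 81, 154]), (-147.0, [17, 82, 153])]
```

```bash
python3 -c "
from workcell import ctrl;print(ctrl.finish_job())"
```

```text
the job is handed in; nothing more can be done
None
```

The four fins present (45, 65, 75 and 85 mm) are set out shortest to tallest from the datum, square against the stop, with pitches of 63–64 mm by camera against the 64 mm asked; the spacer is upright in its tray and the job was handed in at about 76 s, with no verdict returned.

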